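# Square up a chip stack for bonding

### The job

Make up a chip stack for bonding in the aluminium squaring corner: press on the thin rubber-faced sheet and slide it along the bench, without lifting it, until it lies against both fences with its long side along the long fence, then stack all the grey chip plates that are there on it, each likewise with its long side along the long fence and its edges flush against both fences. Once the whole stack is square, stand the steel weight upright on the middle of the top plate, and do not knock over the vials.

Things in the scene. Friction and masses are not known exactly. Their poses are not given: they have to be found in the camera images.
- jig: aluminium squaring corner fixed to the bench, no floor: two fences at a right angle, 34 mm high, 16 mm thick. Origin: inner corner at bench height; inner faces are the planes y = 0 (long fence, x = 0 to 127 mm) and x = 0 (short fence, y = 0 to 72 mm); the work lies at +x, +y. The corner is at the far right: jig x points roughly to world +y (within 0.25 rad), jig y roughly back to the robot.
- jig_gap (a point): middle of the finger gap in the long fence, at bench height, at jig x = 52, y = 0 mm: from jig x = 27 to 77 mm the long fence is missing right down to a 1 mm strip, so a finger can stand there beside a plate.
- sheet: thin flat rigid carrier sheet 120 x 80 x 3 mm, 150 g, black rubber face up, slippery plastic underside, lying flat on the bench. Too thin and too wide to pick up; it slides easily under fingertips pressed down on it with some 5 to 20 N. Origin: centre of its underside, x along the 120 mm side, z up. In place its centre is at jig x = 60, y = 40 mm.
- plate_1: opaque grey microfluidic chip plate with fine dark channels on its top face, 100 x 60 x 8 mm, 70 g, lying flat on the bench; all such plates are alike; either way round will do. Origin: centre of its underside; x along the 100 mm side, y along the 60 mm side, z up. Two or all three of the plates are present in a run (None if absent).
- plate_2: opaque grey microfluidic chip plate with fine dark channels on its top face, 100 x 60 x 8 mm, 70 g, lying flat on the bench; all such plates are alike; either way round will do. Origin: centre of its underside; x along the 100 mm side, y along the 60 mm side, z up. Two or all three of the plates are present in a run (None if absent).
- plate_3: opaque grey microfluidic chip plate with fine dark channels on its top face, 100 x 60 x 8 mm, 70 g, lying flat on the bench; all such plates are alike; either way round will do. Origin: centre of its underside; x along the 100 mm side, y along the 60 mm side, z up. Two or all three of the plates are present in a run (None if absent).
- weight: steel pressing weight, 0.45 kg: round foot 52 mm across and 20 mm high, a neck 16 mm across from 20 to 36 mm height, and a round knob 28 mm across from 36 to 56 mm height to hold it by. Origin: centre of the underside, z up.
- vial_a: bystander: capped glass vial, 24 mm across, 54 mm high, standing at the back left. (Fixed round the work: a balance in the middle, back edge at x = 0.52, right side at y = -0.09, and a tall stand behind it from x = 0.62, y = -0.1 to -0.28.) Origin: centre of its foot, z up.
- vial_b: bystander: another such vial, standing near the first.

How it is judged (in metres and radians):
On the way, in this order (a step that is already met when the one before it is completed fails the run):
1. the sheet lies on the bench against both fences (x of sheet in the frame of jig between 0.056 and 0.064 m and y of sheet in the frame of jig between 0.036 and 0.044 m and angle between the x axis of sheet and the x axis of jig, either way round below 0.04 rad and angle between sheet's own z axis and vertical below 0.05 rad and linear speed of sheet below 0.02 m/s and height (world z) of sheet below 0.002 m), for 0.2 s.
2. all plates present lie on the sheet, flush against both fences, and are released, before the weight goes on (all of step 1 and x of plate_1 in the frame of jig between 0.047 and 0.053 m and y of plate_1 in the frame of jig between 0.027 and 0.033 m and angle between the x axis of each of plate_1, plate_2, plate_3 and the x axis of jig, either way round below 0.04 rad and angle between each of plate_1, plate_2, plate_3's own z axis and vertical below 0.05 rad and linear speed of each of plate_1, plate_2, plate_3 below 0.02 m/s and height (world z) of each of plate_1, plate_2, plate_3 above 0.0015 m and x of plate_2 in the frame of jig between 0.047 and 0.053 m and y of plate_2 in the frame of jig between 0.027 and 0.033 m and x of plate_3 in the frame of jig between 0.047 and 0.053 m and y of plate_3 in the frame of jig between 0.027 and 0.033 m and contact force between each of sheet, plate_1, plate_2, plate_3 and the fingers below 0.05 N), for 0.2 s.
3. the weight stands on the middle of the stack (x of weight in the frame of jig between 0.035 and 0.065 m and y of weight in the frame of jig between 0.015 and 0.045 m and height (world z) of weight between 0.0165 and 0.034 m and angle between weight's own z axis and vertical below 0.05 rad and linear speed of weight below 0.02 m/s), for 0.2 s.
At the end, for the whole second after the job is handed in: The sheet lies on the bench within 4 mm of both fences, every plate present lies stacked on it within 3 mm of both fences, all with the long side along the long fence within 0.04 rad; the weight stands upright on the top plate within 15 mm of its middle along each side; all released and at rest (all of step 2 and all of step 3); the robot touches nothing.
It fails at once if the sheet is lifted more than 20 mm off the bench (height (world z) of sheet above 0.02 m).
It fails at once if a vial is knocked over (angle between any of vial_a, vial_b's own z axis and vertical above 0.6 rad).
Of plate_1, plate_2, plate_3 only 2 to 3 are there at a start; the rules pass over those that are not, and their reading is None.
At some moment in a run one of plate_1, plate_2, plate_3, weight may be knocked a few centimetres aside while the robot is not near it.
Once in a run the grip may slacken for a moment while it holds something.
It also fails if it takes over 210 s, if anything falls off the work surface, if the arm or the gripper's body presses on something with over 40 N, if the wrist force passes 120 N, or if a joint passes its speed limit or range.

### The arm

A 6-joint arm with a two-finger parallel gripper is mounted at the origin on a cart in front of the work surface, level with it; the furniture and walls round the work are solid. World frame = base frame: x ahead of the robot, y to its left, z up, the work surface at z = 0. Lengths are in mm, angles in rad, forces in N, time in s.
With the tool pointing down it reaches from about 350 to 875 mm from the base axis. Payload 4.2 kg.
Tool frame: the origin (TCP) lies midway between the tips of the shut fingers; the grasp point (between the pads) lies 19 mm behind it; y points along the fingers, x is the direction in which the jaws open and shut, and the axes are right-handed (so a half turn about y gives the same grasp; the last joint's range is limited). The gripper opens to 85 mm and grips with 20 to 120 N. Pads are 22 mm wide; open, the fingers measure 114 mm over their backs; the gripper's body (76 mm by 85 mm) begins 54 mm behind the grasp point. The pads swing forward as they close: fully open they stand 13 mm farther back than shut.
Start: joints at [1.375, 0.385, 0.008, 0, -1.194, -0.259], TCP at [274.518, 561.462, 231.312] pointing down, gripper open.
Joint ranges: [-3.14, 3.14], [-1.21, 2.06], [-1.07, 1.41], [-3.16, 2.05], [-2.99, -0.16], [-3.1, 3.1]. Speed limits (rad/s): [2.79, 2.79, 3.14, 3.14, 3.14, 3.14].

### API

Orientations are given as a unit quaternion [x, y, z, w].
In Python, from bench import read_state, get_image, job_done gives the robot as it stands.
- The arm moves only by the tool play_rows, never from a script. Its argument "series" is a list of rows, each a list of 7 numbers: the shift along the tool's x, y, z in m, then the turn, a rotation vector about the tool's x, y, z in rad, then the finger opening in m, from 0 to 0.0854. In form: [[x, y, z, wx, wy, wz, claw], ...]. A call has 1 to 10 rows; each row shifts and turns the pose as measured when the row begins, along the tool's axes as they then stand; what a row does not reach is not made up. A row lasts 1/10 s, in which the tool goes at most 50 mm and 8.59 degrees, less where a joint would pass 70% of its speed; a pose out of reach is approached as far as the arm can. A call with a gripper value outside its range is refused whole. The fingers move at their own pace and stop on an object; the grip force is fixed at half the most. Time passes only in rows, so rows that do not move let the fingers close. It gives the time, the measured TCP pose, the force and the opening at its end, in the units of the state.
- read_state(): the state, without advancing time (a new reading comes with each control period).
- get_image(name): name is "side" or "top" or "wrist"; returns a dict with "color" (400x640x3 uint8, red, green, blue), "intrinsics" (3x3 intrinsics, pixels), "origin" and "orientation" of the camera in the world. Camera axes: x right, y down, z forward; pixel columns grow to the right and rows downward; lengths in mm; the calibration is good to about 2 mm. A picture is of the moment at which its call begins. There is no depth.
- job_done(): hands the job in, once; it reports no verdict.
The state is a dict: "clock": time; "joints": joint angles; "joint_vel": joint speeds; "joint_efforts": joint torques, N m; "position": TCP position; "ee_rot": TCP orientation; "contact_force": force on the tool from outside, world axes, zero at the start; "wrist_torque": the same for the moment, N m; "gripper_width": finger opening in mm.
Only numpy, scipy, OpenCV 4.12 (cv2) and the standard library are available. Lean on these libraries where they do the work, as an engineer would, in place of code of your own. Each camera call takes 0.05 s, during which the arm holds its last target. There are 200 camera calls.

## Working session

There is one attempt and no reset: what is moved stays moved. The work goes in short steps, Python scripts to look and compute and a tool call to move; the robot and the scene stay as the last step left them, time stands still between calls to the robot, and variables do not carry over. Pictures are saved under pics/ and viewed, about 12 in all and at most 16, crops included, and the job is handed in when it is done.

Besides the shell and the picture viewer there is one more tool, called after ">>>" as name(argument=value, ...), one argument or row to a line, values as JSON. play_rows: Moves the arm, as the interface text tells. Its arguments: {"type":"object","properties":{"series":{"type":"array","items":{"type":"array","items":{"type":"number"}}}},"required":["series"]}

```bash
ls; mkdir -p pics
cat > h.py <<'E'
import numpy as np, cv2
from scipy.spatial.transform import Rotation as R
from bench import read_state, get_image, job_done
def shot(name,fn,crop=None,scale=1):
    d=get_image(name); im=d["color"][:,:,::-1].copy()
    np.savez('pics/'+fn+'.npz',color=im,K=d["intrinsics"],o=d["origin"],q=d["orientation"])
    if crop: a,b,c,e=crop; im=im[b:e,a:c]
    if scale!=1: im=cv2.resize(im,None,fx=scale,fy=scale,interpolation=cv2.INTER_CUBIC)
    cv2.imwrite('pics/'+fn+'.png',im); return d
def px(fn,u,v,z):
    d=np.load('pics/'+fn+'.npz'); r=R.from_quat(d['q']).apply(np.linalg.inv(d['K'])@[u,v,1.]); o=d['o']
    return o+r*(z-o[2])/r[2]
def proj(fn,p):
    d=np.load('pics/'+fn+'.npz'); c=R.from_quat(d['q']).inv().apply(np.asarray(p,float)-d['o']); k=c@d['K'].T
    return k[...,:2]/k[...,2:]
E
python3 - <<'E'
from h import *
s=read_state()
for k in s: print(k,np.round(s[k],3))
for n in("top","side"):
    d=shot(n,n+'1'); print(np.round(d["intrinsics"],1).tolist(),np.round(d["origin"]),np.round(d["orientation"],3))
E
```

```text
pics
clock 0.0
joints [ 1.375  0.386  0.007 -0.    -1.194 -0.259]
joint_vel [-0.001  0.002  0.    -0.001  0.001  0.001]
joint_efforts [ 0.0000e+00 -3.9229e+01  1.8840e+01  4.1860e+00 -5.0000e-03  0.0000e+00]
position [274.263 560.951 230.217]
ee_rot [ 0.375 -0.599  0.6   -0.374]
contact_force [ 0.142 -0.629  0.269]
wrist_torque [-0.055 -0.065 -0.001]
gripper_width 85.295
[[413.0, 0.0, 319.2], [0.0, 413.0, 206.3], [0.0, 0.0, 1.0]] [ 336.  -45. 1133.] [-0.703  0.706 -0.063  0.058]
[[433.6, 0.0, 330.3], [0.0, 433.6, 201.6], [0.0, 0.0, 1.0]] [ 138. 1049.  475.] [-0.148  0.808 -0.562  0.09 ]
```

Run:
```python
import cv2
a=cv2.imread('pics/top1.png');print(a.shape)
```

```text
(400, 640, 3)
```

View pics/top1.png

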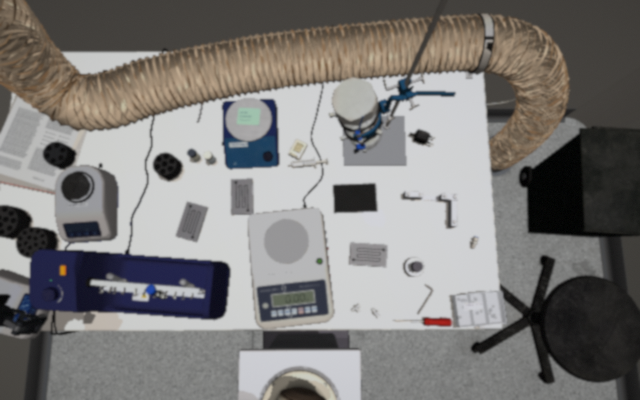

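The top view shows three grey plates near (192,222), (242,196) and (368,254). The black sheet is at (355,198), the jig corner at about (450,200), the weight at (413,267) and the vials at (194,155) and (209,158). I'll enlarge it.

Run:
```python
from h import *
im=np.load('pics/top1.npz')['color']
c=cv2.resize(im[170:290,320:480],None,fx=5,fy=5,interpolation=cv2.INTER_CUBIC);cv2.imwrite('pics/t1a.png',c)
for n,u,v,z in [('p1',192,222,8),('p2',242,196,8),('p3',368,254,8),('sheet',355,198,3),('w',413,266,56),('va',194,155,54),('vb',209,158,54)]: print(n,px('top1',u,v,z).round())
```

```text
p1 [487. 296.   8.]
p2 [560. 161.   8.]
p3 [ 398. -184.    8.]
sheet [ 554. -153.    3.]
w [ 364. -294.   56.]
va [664. 286.  54.]
vb [655. 245.  54.]
```

View pics/t1a.png

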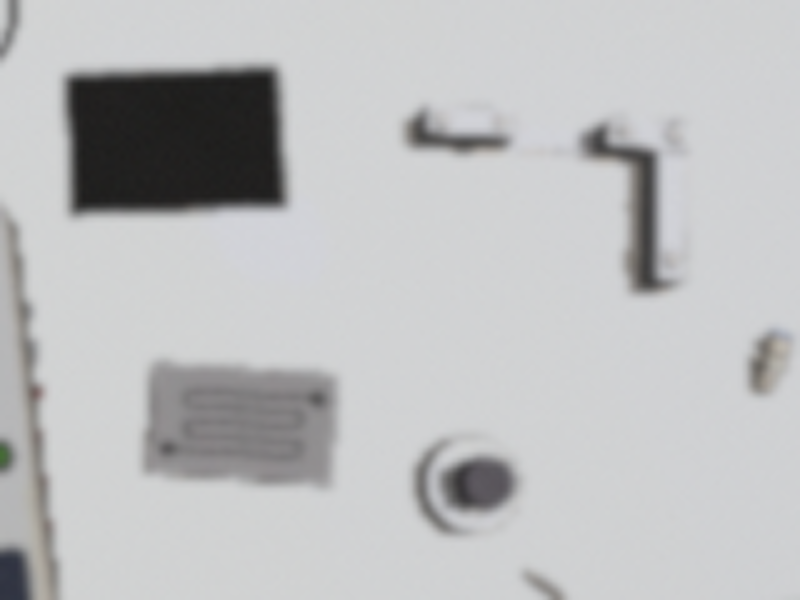

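```bash
cat >> h.py <<'E'
def plan(p=None,jaw=None,n=None,keepyaw=False):
    """rows to reach TCP p (world mm), jaw axis (tool x) along world angle jaw mod pi, y down"""
    s=read_state(); q=R.from_quat(s['ee_rot']); P=np.array(s['position']); M=q.as_matrix()
    yaw=np.arctan2(M[1,0],M[0,0])
    if jaw is None: jaw=yaw
    jaw=yaw+(jaw-yaw+np.pi/2)%np.pi-np.pi/2
    x=np.array([np.cos(jaw),np.sin(jaw),0]); y=np.array([0,0,-1.]); T=R.from_matrix(np.c_[x,y,np.cross(x,y)])
    rv=(q.inv()*T).as_rotvec(); p=P if p is None else np.array(p,float); d=p-P
    n=n or int(np.ceil(max(np.linalg.norm(d)/49,np.linalg.norm(rv)/.145,1)))
    print('t',np.round(s['clock'],2),'P',P.round(1),'yaw',yaw.round(4),'tilt',np.round(M[:,1],4),'F',np.round(s['contact_force'],1),'w',np.round(s['gripper_width'],1),'j',np.round(s['joints'],2))
    # turn first then shift in the final frame
    print('n',n,'turn total',rv.round(4),'per row',(rv/n).round(4),'| shift now-frame',(q.inv().apply(d)/1000).round(4),'final-frame',(T.inv().apply(d)/1000).round(4),'per row',(T.inv().apply(d)/1000/n).round(4))
E
python3 - <<'E'
from h import *
s=read_state();M=R.from_quat(s['ee_rot']).as_matrix();print(M.round(3))
d=shot('wrist','w0');P=np.array(s['position'])
print('cam in tool',(M.T@(d['origin']-P)).round(1)); print((M.T@R.from_quat(d['orientation']).as_matrix()).round(3), np.round(d['intrinsics'],1))
plan([470,-300,300],0)
E
```

```text
[[-0.439 -0.001  0.898]
 [-0.898 -0.002 -0.439]
 [ 0.002 -1.     0.   ]]
cam in tool [   0.2 -142.2   83.7]
[[ 1.    -0.001  0.   ]
 [-0.001 -0.322  0.947]
 [-0.001 -0.947 -0.322]] [[289.1   0.  315.7]
 [  0.  289.1 204.2]
 [  0.    0.    1. ]]
t 0.15 P [274.4 561.1 230.5] yaw -2.0257 tilt [-6.0e-04 -1.5e-03 -1.0e+00] F [-0.3  0.1  0.1] w 85.5 j [ 1.37  0.39  0.01 -0.   -1.19 -0.26]
n 19 turn total [-1.0000e-03  1.1159e+00  1.4000e-03] per row [-0.0001  0.0587  0.0001] | shift now-frame [ 0.6877 -0.0683  0.5541] final-frame [-0.1956 -0.0695  0.8611] per row [-0.0103 -0.0037  0.0453]
```

View pics/w0.png

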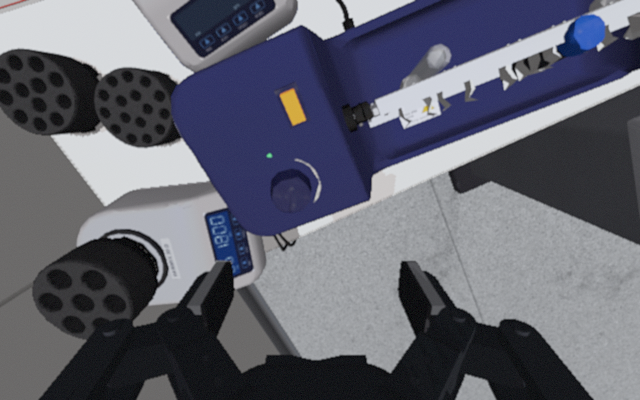

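View pics/side1.png

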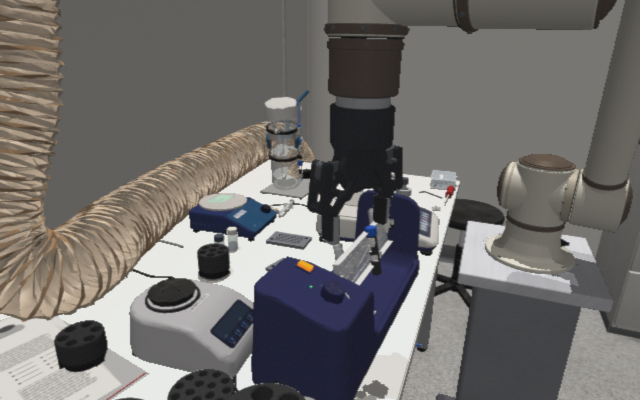

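The side view shows the gripper above the blue instrument with clear space overhead. I'll lift and turn, then sweep over to the jig.

>>> play_rows(
  series=[
    [0, -0.01, 0, 0, 0.1395, 0, 0.085],
    [0, -0.01, 0, 0, 0.1395, 0, 0.085],
    [0, -0.01, 0, 0, 0.1395, 0, 0.085],
    [0, -0.01, 0, 0, 0.1395, 0, 0.085],
    [0, -0.01, 0, 0, 0.1395, 0, 0.085],
    [0, -0.01, 0, 0, 0.1395, 0, 0.085],
    [0, -0.01, 0, 0, 0.1395, 0, 0.085],
    [0, -0.01, 0, 0, 0.1395, 0, 0.085],
  ],
)

```text
clock: 0.95
position: [273.3, 558.9, 307.0]
ee_rot: [-0.014, -0.702, 0.712, 0.018]
contact_force: [-0.8, -0.9, 0.2]
gripper_width: 84.9
```

Run:
```python
from h import *
plan([460,-270,220],0)
```

```text
t 0.95 P [273.3 558.9 307. ] yaw 3.0955 tilt [-0.0056 -0.0138 -0.9999] F [-0.8 -0.9  0.2] w 84.9 j [ 1.37  0.35  0.14 -0.   -1.38 -1.42]
n 18 turn total [-0.0139 -0.0461  0.0053] per row [-0.0008 -0.0026  0.0003] | shift now-frame [-0.2251  0.0974  0.8182] final-frame [-0.1867  0.087   0.8289] per row [-0.0104  0.0048  0.0461]
```

>>> play_rows(
  series=[
    [-0.006, 0, 0.0465, 0, -0.004, 0, 0.085],
    [-0.006, 0, 0.0465, 0, -0.004, 0, 0.085],
    [-0.008, 0, 0.0465, 0, -0.004, 0, 0.085],
    [-0.01, 0, 0.0465, 0, -0.004, 0, 0.085],
    [-0.01, 0, 0.0465, 0, -0.004, 0, 0.085],
    [-0.01, 0, 0.0465, 0, -0.004, 0, 0.085],
    [-0.01, 0, 0.0465, 0, -0.004, 0, 0.085],
    [-0.01, 0, 0.0465, 0, -0.004, 0, 0.085],
    [-0.01, 0, 0.0465, 0, -0.004, 0, 0.085],
    [-0.01, 0, 0.0465, 0, -0.004, 0, 0.085],
  ],
)

```text
clock: 1.95
position: [348.8, 78.9, 310.2]
ee_rot: [0.003, -0.701, 0.713, 0.001]
contact_force: [1.7, 0.4, -0.2]
gripper_width: 85.0
```

Run:
```python
from h import *
plan([460,-270,220],0)
```

```text
t 1.95 P [348.8  78.9 310.2] yaw -3.1378 tilt [-0.0056 -0.0161 -0.9999] F [ 1.7  0.4 -0.2] w 85.0 j [ 0.69 -0.15 -0.42  0.01 -1.31 -0.69]
n 8 turn total [-0.0161  0.0039  0.0056] per row [-0.002   0.0005  0.0007] | shift now-frame [-0.1103  0.0952  0.3478] final-frame [-0.1112  0.0902  0.3489] per row [-0.0139  0.0113  0.0436]
```

>>> play_rows(
  series=[
    [-0.014, 0, 0.044, -0.002, 0, 0.001, 0.085],
    [-0.014, 0, 0.044, -0.002, 0, 0.001, 0.085],
    [-0.014, 0, 0.044, -0.002, 0, 0.001, 0.085],
    [-0.014, 0, 0.044, -0.002, 0, 0.001, 0.085],
    [-0.014, 0.018, 0.044, -0.002, 0, 0.001, 0.085],
    [-0.014, 0.018, 0.044, -0.002, 0, 0.001, 0.085],
    [-0.014, 0.018, 0.044, -0.002, 0, 0.001, 0.085],
    [-0.014, 0.018, 0.044, -0.002, 0, 0, 0.085],
    [0, 0.018, 0, 0, 0, 0, 0.06],
    [0, 0, 0, 0, 0, 0, 0.06],
  ],
)

```text
clock: 2.95
position: [461.2, -289.0, 221.4]
ee_rot: [0.004, 0.709, -0.705, 0.001]
contact_force: [-0.2, 0.4, -0.8]
gripper_width: 60.0
```

Run:
```python
from h import *
plan([460,-270,220],0)
shot('wrist','w1',scale=1.25)
```

```text
t 2.95 P [ 461.2 -289.   221.4] yaw 3.1376 tilt [ 0.0073  0.0048 -1.    ] F [-0.2  0.4 -0.8] w 60.0 j [-0.27  0.25 -0.21 -0.01 -1.11  0.26]
n 1 turn total [ 0.0048 -0.004  -0.0072] per row [ 0.0048 -0.004  -0.0072] | shift now-frame [ 0.0013  0.0015 -0.0189] final-frame [ 0.0012  0.0014 -0.019 ] per row [ 0.0012  0.0014 -0.019 ]
```

View pics/w1.png

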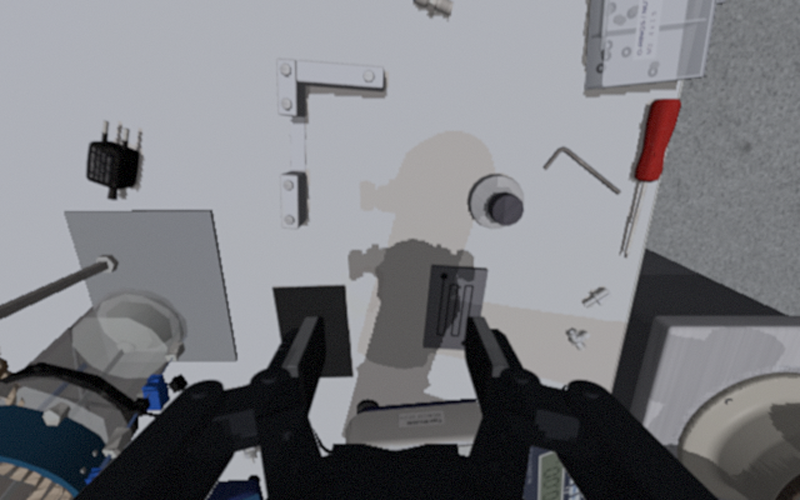

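The wrist view shows the jig's inner corner near (300,87), with the short fence to its right and the gap below. The sheet is near (313,330), the weight knob at (505,208) and the near plate at (455,307). Next is an enlarged crop with the corners.

```bash
cat >> h.py <<'E'
def crops(fn,boxes,out,s=4):
    im=np.load('pics/'+fn+'.npz')['color']; W=[cv2.resize(im[b:d,a:c],None,fx=s,fy=s,interpolation=cv2.INTER_CUBIC) for a,b,c,d in boxes]
    h=max(w.shape[0] for w in W); W=[cv2.copyMakeBorder(w,0,h-w.shape[0],0,0,0) for w in W]
    cv2.imwrite('pics/'+out+'.png',np.hstack(W))
E
python3 - <<'E'
from h import *
crops('w1',[(215,40,315,190),(215,220,315,310)],'w1a')
E
```

```text
(no output)
```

View pics/w1a.png

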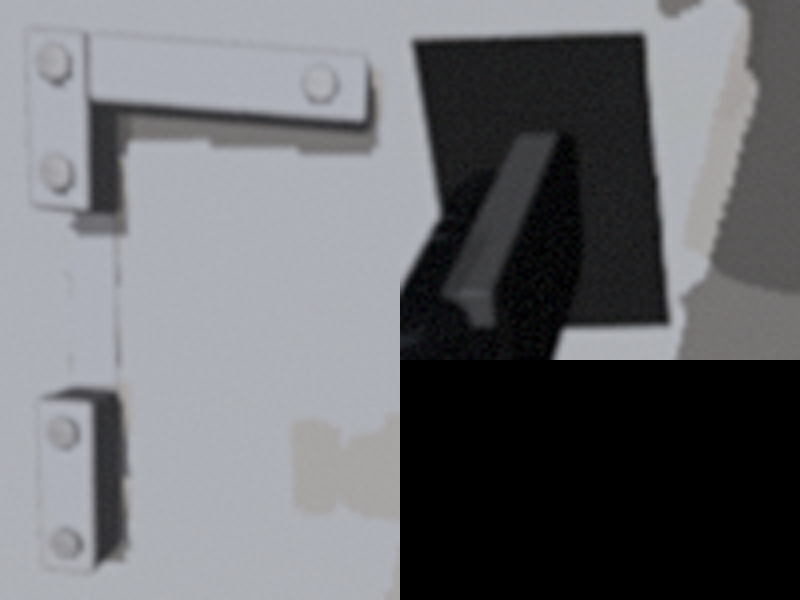

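```bash
cat >> h.py <<'E'
def fit(obj,world):
    obj=np.array(obj,float);w=np.array(world)[:,:2];a=obj-obj.mean(0);b=w-w.mean(0)
    th=np.arctan2((a[:,0]*b[:,1]-a[:,1]*b[:,0]).sum(),(a*b).sum());c,s=np.cos(th),np.sin(th);M=np.array([[c,-s],[s,c]])
    t=w.mean(0)-M@obj.mean(0);return t,th,(w-(obj@M.T+t))
E
python3 - <<'E'
from h import *
cr=lambda a:[px('w1',215+u/4,40+v/4,34) for u,v in a]
W=cr([(90,103),(364,125),(370,55),(97,572),(43,570),(27,30),(85,210),(93,402)])
t,th,r=fit([(0,0),(0,72),(-16,72),(127,0),(127,-16),(-16,-16),(27,0),(77,0)],W);print('jig',t.round(1),th.round(4));print(r.round(1).tolist())
S=[px('w1',215+(u-400)/4,220+v/4,3) for u,v in [(414,40),(643,34),(668,322)]]
# TL: +x,-y ; TR: -x,-y ; BR: -x,+y ; sheet x along world +y, sheet y -> world -x
t2,th2,r2=fit([(-60,-40),(-60,40),(60,40)],S);print('sheet',t2.round(1),th2.round(4),r2.round(1).tolist())
c,s=np.cos(th),np.sin(th);g=t+np.array([60*c-40*s,60*s+40*c]);print('goal',g.round(1),'shift',(g-t2).round(1),'turn',(th-th2).round(4))
plan([t2[0],t2[1],60],th2+np.pi/2)
E
```

```text
jig [ 543.9 -411.8] 1.4943
[[-0.4, 0.5], [0.5, 0.6], [-0.0, 0.2], [-0.4, -0.9], [-0.5, -0.3], [-0.6, 0.7], [1.3, -0.6], [0.0, -0.2]]
sheet [ 555.7 -153.8] 1.6004 [[-1.1, 0.8], [0.5, 1.1], [0.6, -1.9]]
goal [ 508.6 -348.9] shift [ -47.1 -195.1] turn -0.1061
t 3.0 P [ 462.2 -289.1  223. ] yaw 3.1389 tilt [ 0.0098  0.0029 -0.9999] F [ 0.2 -0.7 -0.1] w 60.3 j [-0.26  0.25 -0.2  -0.01 -1.11  0.26]
n 5 turn total [ 0.0028 -0.0322 -0.0099] per row [ 0.0006 -0.0064 -0.002 ] | shift now-frame [-0.0916  0.1643 -0.1351] final-frame [-0.0975  0.163  -0.1325] per row [-0.0195  0.0326 -0.0265]
```

Run:
```python
from h import *
plan([548,-162,50],1.6004+np.pi/2)
```

```text
t 3.0 P [ 462.2 -289.1  223. ] yaw 3.1389 tilt [ 0.0098  0.0029 -0.9999] F [ 0.2 -0.7 -0.1] w 60.3 j [-0.26  0.25 -0.2  -0.01 -1.11  0.26]
n 5 turn total [ 0.0028 -0.0322 -0.0099] per row [ 0.0006 -0.0064 -0.002 ] | shift now-frame [-0.0838  0.1742 -0.1268] final-frame [-0.0895  0.173  -0.1245] per row [-0.0179  0.0346 -0.0249]
```

>>> play_rows(
  series=[
    [-0.017, 0.02, -0.0265, 0.001, -0.011, -0.003, 0.05],
    [-0.017, 0.02, -0.025, 0.001, -0.011, -0.003, 0.05],
    [-0.018, 0.025, -0.025, 0.001, -0.01, -0.003, 0.05],
    [-0.018, 0.03, -0.025, 0, 0, 0, 0.05],
    [-0.018, 0.03, -0.025, 0, 0, 0, 0.05],
    [0, 0.03, 0, 0, 0, 0, 0.05],
    [0, 0.015, 0, 0, 0, 0, 0.05],
    [0, 0, 0, 0, 0, 0, 0.05],
  ],
)

```text
clock: 3.8
position: [561.5, -151.1, 63.9]
ee_rot: [0.006, -0.704, 0.71, -0.026]
contact_force: [-1.1, 0.1, -0.0]
gripper_width: 49.8
```

Run:
```python
from h import *
plan([548,-162,12],1.6004+np.pi/2)
```

```text
t 3.8 P [ 561.5 -151.1   63.9] yaw -3.0967 tilt [ 0.0276 -0.0073 -0.9996] F [-1.1  0.1 -0. ] w 49.8 j [ 0.02  0.47 -0.33  0.01 -0.74  0.02]
n 2 turn total [-0.0083  0.0151 -0.0273] per row [-0.0042  0.0076 -0.0136] | shift now-frame [0.0154 0.0516 0.0099] final-frame [0.0139 0.0519 0.0105] per row [0.0069 0.026  0.0053]
```

>>> play_rows(
  series=[
    [0.007, 0.012, 0.005, -0.004, 0.008, -0.014, 0.05],
    [0.007, 0.012, 0.005, -0.004, 0.007, -0.013, 0.05],
    [0, 0.012, 0, 0, 0, 0, 0.05],
    [0, 0.008, 0, 0, 0, 0, 0.05],
    [0, 0, 0, 0, 0, 0, 0.05],
    [0, 0, 0, 0, 0, 0, 0.05],
  ],
)

```text
clock: 4.4
position: [550.1, -162.7, 21.5]
ee_rot: [0.008, -0.707, 0.707, -0.013]
contact_force: [0.4, 0.4, 0.3]
gripper_width: 50.0
```

Run:
```python
from h import *
plan([548,-162,5],1.6004+np.pi/2)
```

```text
t 4.4 P [ 550.1 -162.7   21.5] yaw -3.1118 tilt [ 6.6e-03 -6.0e-04 -1.0e+00] F [0.4 0.4 0.3] w 50.0 j [-0.01  0.53 -0.37  0.   -0.67  0.03]
n 1 turn total [-0.0008  0.0002 -0.0066] per row [-0.0008  0.0002 -0.0066] | shift now-frame [ 0.0022  0.0165 -0.0008] final-frame [ 0.0021  0.0165 -0.0008] per row [ 0.0021  0.0165 -0.0008]
```

>>> play_rows(
  series=[
    [0.002, 0.006, 0, 0, 0, -0.006, 0.05],
    [0, 0.005, 0, 0, 0, 0, 0.05],
    [0, 0.002, 0, 0, 0, 0, 0.05],
    [0, 0.002, 0, 0, 0, 0, 0.05],
    [0, 0, 0, 0, 0, 0, 0.05],
  ],
)

```text
clock: 4.9
position: [548.8, -162.9, 6.0]
ee_rot: [0.01, -0.707, 0.707, -0.011]
contact_force: [0.5, 1.1, 0.2]
gripper_width: 49.9
```

>>> play_rows(
  series=[
    [0, 0.002, 0, 0, 0, 0, 0.05],
    [0, 0.001, 0, 0, 0, 0, 0.05],
    [0, 0, 0, 0, 0, 0, 0.05],
  ],
)

```text
clock: 5.2
position: [549.1, -162.8, 3.0]
ee_rot: [0.01, -0.707, 0.707, -0.012]
contact_force: [-0.0, 0.2, 0.2]
gripper_width: 50.1
```

>>> play_rows(
  series=[
    [0, 0.001, 0, 0, 0, 0, 0.05],
    [0, 0.001, 0, 0, 0, 0, 0.05],
    [0, 0, 0, 0, 0, 0, 0.05],
  ],
)

```text
clock: 5.5
position: [549.2, -162.8, 1.1]
ee_rot: [0.01, -0.707, 0.707, -0.012]
contact_force: [-1.2, -0.1, 0.3]
gripper_width: 49.8
```

>>> play_rows(
  series=[
    [0, 0.001, 0, 0, 0, 0, 0.05],
    [0, 0.001, 0, 0, 0, 0, 0.05],
    [0, 0, 0, 0, 0, 0, 0.05],
  ],
)

```text
clock: 5.8
position: [549.6, -162.8, 0.5]
ee_rot: [0.01, -0.706, 0.708, -0.012]
contact_force: [0.1, -0.6, -0.4]
gripper_width: 50.1
```

>>> play_rows(
  series=[
    [0, 0.0015, 0, 0, 0, 0, 0.05],
    [0, 0.0015, 0, 0, 0, 0, 0.05],
    [0, 0, 0, 0, 0, 0, 0.05],
  ],
)

```text
clock: 6.1
position: [550.1, -162.8, 0.6]
ee_rot: [0.01, -0.706, 0.708, -0.013]
contact_force: [1.0, -0.1, 0.4]
gripper_width: 49.8
```

>>> play_rows(
  series=[
    [0, 0.002, 0, 0, 0, 0, 0.05],
    [0, 0.002, 0, 0, 0, 0, 0.05],
  ],
)

```text
clock: 6.3
position: [550.4, -162.8, -0.0]
ee_rot: [0.011, -0.706, 0.708, -0.013]
contact_force: [-5.3, 3.7, 19.6]
gripper_width: 50.1
```

>>> play_rows(
  series=[
    [0.004, 0.0014, 0, 0, 0.012, 0, 0.05],
    [0.008, 0.0013, 0, 0, 0.0155, 0, 0.05],
    [0.008, 0.0013, 0, 0, 0.0155, 0, 0.05],
    [0.008, 0.0013, 0, 0, 0.0155, 0, 0.05],
    [0.008, 0.0013, 0, 0, 0.0155, 0, 0.05],
  ],
)

```text
clock: 6.8
position: [530.4, -163.9, 1.1]
ee_rot: [-0.026, -0.704, 0.71, -0.001]
contact_force: [2.4, -0.6, 7.0]
gripper_width: 49.7
```

```bash
cat >> h.py <<'E'
JT=np.array([543.9,-411.8]);JA=1.4943
def jig(p):
    c,s=np.cos(JA),np.sin(JA);d=np.asarray(p)[:2]-JT;return np.array([c*d[0]+s*d[1],-s*d[0]+c*d[1]])
def unjig(x,y): c,s=np.cos(JA),np.sin(JA);return JT+[c*x-s*y,s*x+c*y]
E
python3 - <<'E'
from h import *
s=read_state();print(jig(s['position']).round(1));g=unjig(51.2,54)
plan([*g,0],JA+np.pi/2)
E
```

```text
[246.2  32.4]
t 6.8 P [ 530.4 -163.9    1.1] yaw 3.1067 tilt [ 0.0383 -0.0082 -0.9992] F [ 2.4 -0.6  7. ] w 49.7 j [-0.    0.53 -0.46  0.02 -0.55 -0.04]
n 5 turn total [-0.0061  0.0415 -0.0388] per row [-0.0012  0.0083 -0.0078] | shift now-frame [0.0297 0.0013 0.1939] final-frame [0.0216 0.0011 0.195 ] per row [0.0043 0.0002 0.039 ]
```

>>> play_rows(
  series=[
    [0.007, 0.0015, 0, -0.001, 0.009, -0.01, 0.05],
    [0.007, 0.0015, 0, -0.001, 0.009, -0.01, 0.05],
    [0.007, 0.0015, 0, -0.001, 0.008, -0.01, 0.05],
    [0.007, 0.0013, 0, -0.001, 0.008, -0.008, 0.05],
    [0.005, 0.0013, 0, -0.001, 0.006, -0.005, 0.05],
  ],
)

```text
clock: 7.3
position: [513.3, -163.4, 0.9]
ee_rot: [-0.035, -0.705, 0.708, 0.014]
contact_force: [2.7, 0.8, 6.6]
gripper_width: 50.0
```

Run:
```python
from h import *
s=read_state();print(jig(s['position']).round(1));g=unjig(51.2,54)
plan([*g,0],JA+np.pi/2)
```

```text
[245.3  49.5]
t 7.3 P [ 513.3 -163.4    0.9] yaw 3.0725 tilt [ 0.0301 -0.0053 -0.9995] F [2.7 0.8 6.6] w 50.0 j [-0.    0.51 -0.49  0.01 -0.54 -0.07]
n 4 turn total [-0.0031  0.0073 -0.0304] per row [-0.0008  0.0018 -0.0076] | shift now-frame [0.006  0.0013 0.1941] final-frame [0.0045 0.0009 0.1941] per row [0.0011 0.0002 0.0485]
```

>>> play_rows(
  series=[
    [0.002, 0.0014, 0.012, -0.001, 0.003, -0.014, 0.05],
    [0.002, 0.0014, 0.018, -0.001, 0.003, -0.012, 0.05],
    [0.002, 0.0014, 0.02, -0.001, 0.002, -0.01, 0.05],
    [0.001, 0.0014, 0.02, 0, 0, -0.008, 0.05],
    [0.001, 0.0014, 0.02, 0, 0, -0.006, 0.05],
    [0.001, 0.0014, 0.018, 0, 0, -0.005, 0.05],
  ],
)

```text
clock: 7.9
position: [506.5, -270.2, 0.1]
ee_rot: [-0.021, -0.707, 0.707, 0.026]
contact_force: [-3.3, 10.9, 13.0]
gripper_width: 50.2
```

Run:
```python
from h import *
s=read_state();print(jig(s['position']).round(1));g=unjig(51.2,52)
plan([*g,0],JA+np.pi/2)
shot('wrist','w2')
```

```text
[138.3  48.1]
t 7.9 P [ 5.065e+02 -2.702e+02  1.000e-01] yaw 3.0755 tilt [-6.4e-03  2.0e-04 -1.0e+00] F [-3.3 10.9 13. ] w 50.2 j [-0.21  0.57 -0.37  0.   -0.64  0.14]
n 2 turn total [-0.0003  0.0104  0.0064] per row [-0.0001  0.0052  0.0032] | shift now-frame [0.0048 0.0002 0.0871] final-frame [0.0039 0.0001 0.0871] per row [0.0019 0.0001 0.0436]
```

View pics/w2.png

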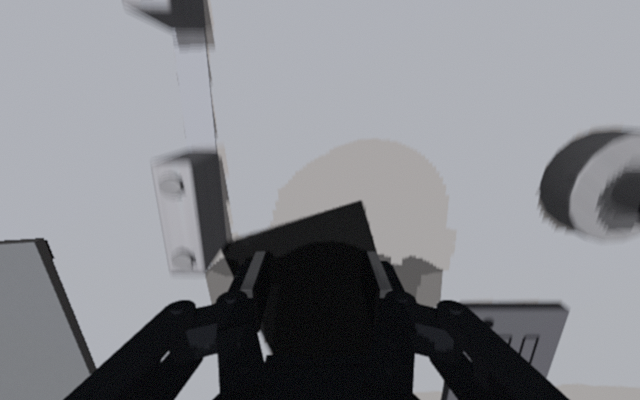

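The wrist view shows that the sheet has turned. Its leading edge runs from (225,243) to (362,203), and the left corner is at the long fence's end. I'll measure that.

Run:
```python
from h import *
a=px('w2',225,243,3);b=px('w2',362,203,3);ja,jb=jig(a),jig(b);print(ja.round(1),jb.round(1),np.hypot(*(jb-ja)).round(1))
e=(jb-ja)/np.hypot(*(jb-ja)); ang=np.arctan2(e[1],e[0])-np.pi/2;print('sheet angle in jig',ang.round(3))
cen=(ja+jb)/2+60*np.array([np.cos(ang),np.sin(ang)]);print('centre',cen.round(1))
# jig check
for p in [(127,0,34),(27,0,34),(77,0,34),(127,-16,34)]: print(p,proj('w2',[*unjig(p[0],p[1]),p[2]]).round())
```

```text
[124.4  -0.8] [101.4  70.8] 75.2
sheet angle in jig 0.31
centre [170.   53.3]
(127, 0, 34) [207. 281.]
(27, 0, 34) [172.  13.]
(77, 0, 34) [192. 167.]
(127, -16, 34) [170. 280.]
```

>>> play_rows(
  series=[
    [0, -0.02, 0, 0, 0, 0, 0.05],
    [0, -0.03, -0.015, 0, 0, 0, 0.05],
    [0, -0.03, -0.02, 0, 0.01, 0, 0.05],
    [0, -0.03, -0.025, 0, 0, 0, 0.05],
    [0, -0.03, -0.03, 0, 0, 0, 0.05],
    [0, -0.02, -0.02, 0, 0, 0, 0.05],
    [0, 0, 0, 0, 0, 0, 0.05],
    [0, 0, 0, 0, 0, 0, 0.05],
  ],
)

```text
clock: 8.75
position: [515.7, -160.9, 161.7]
ee_rot: [0.026, 0.707, -0.706, -0.033]
contact_force: [-0.5, -0.7, -0.7]
gripper_width: 49.7
```

Run:
```python
from h import *
plan([506,-150,140],JA+np.pi/2)
d=shot('wrist','w3');crops('w3',[(140,40,540,390)],'w3a',1.7)
print(read_state()['position'])
for p in [(127,0,34),(27,0,34),(77,0,34),(127,-16,34),(0,0,34)]: print(p,proj('w3',[*unjig(p[0],p[1]),p[2]]).round())
```

```text
t 8.75 P [ 515.7 -160.9  161.7] yaw 3.0578 tilt [-0.0089  0.0019 -1.    ] F [-0.5 -0.7 -0.7] w 49.7 j [-0.    0.31 -0.29 -0.   -0.98 -0.08]
n 1 turn total [ 0.0012 -0.0073  0.009 ] per row [ 0.0012 -0.0073  0.009 ] | shift now-frame [ 0.0104  0.0218 -0.01  ] final-frame [ 0.0105  0.0217 -0.0101] per row [ 0.0105  0.0217 -0.0101]
[ 515.75791197 -161.24938428  161.62010829]
(127, 0, 34) [258.  59.]
(27, 0, 34) [248. -93.]
(77, 0, 34) [253. -12.]
(127, -16, 34) [238.  59.]
(0, 0, 34) [ 244. -142.]
```

View pics/w3a.png

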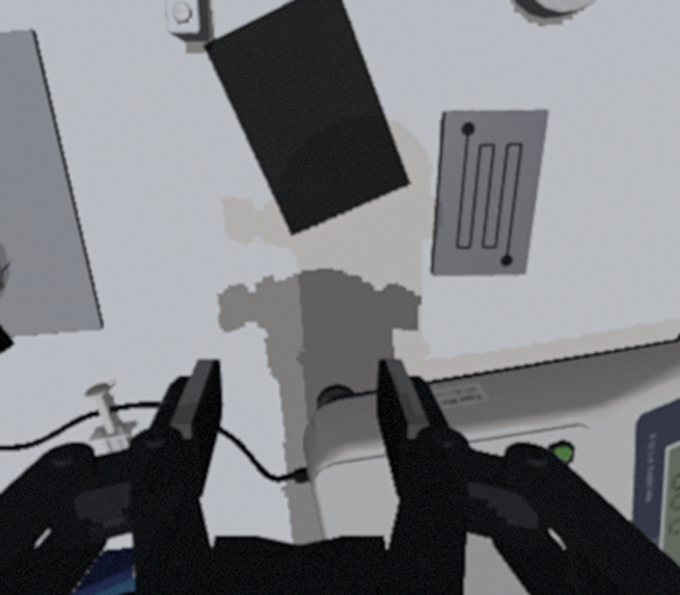

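The crop shows the sheet at an angle, with corners at (206,45), (292,234) and (409,183). The near plate's corners are (444,112), (547,111), (526,273) and (432,272).

Run:
```python
from h import *
c=lambda L,z:[px('w3',140+u/1.7,40+v/1.7,z) for u,v in L]
t,th,r=fit([(-60,-40),(60,-40),(60,40)],c([(206,45),(292,234),(409,183)],3));print('sheet',t.round(1),th.round(4),(th-JA).round(3),jig(t).round(1),r.round(1).tolist())
t2,th2,r2=fit([(-50,-30),(-50,30),(50,30),(50,-30)],c([(444,112),(547,111),(526,273),(432,272)],8));print('plate',t2.round(1),th2.round(4),r2.round(1).tolist())
plan([t[0],t[1],30],th+np.pi/2)
```

```text
sheet [ 500.1 -240.8] 1.8997 0.405 [167.1  56.8] [[-1.2, 1.4], [-0.4, -0.9], [1.6, -0.5]]
plate [ 398.7 -186.3] 1.5011 [[-0.1, 1.4], [0.9, 1.7], [-0.4, -0.7], [-0.5, -2.4]]
t 8.8 P [ 515.8 -161.2  161.6] yaw 3.0574 tilt [-0.0091  0.0017 -1.    ] F [-0.3 -0.3 -0.1] w 49.8 j [-0.    0.31 -0.29 -0.   -0.98 -0.08]
n 4 turn total [ 0.0028 -0.4131  0.0089] per row [ 0.0007 -0.1033  0.0022] | shift now-frame [0.0077 0.1316 0.0807] final-frame [0.0406 0.1316 0.0702] per row [0.0101 0.0329 0.0176]
```

>>> play_rows(
  series=[
    [0, 0, 0, 0.001, -0.104, 0.002, 0.05],
    [0, 0, 0, 0.001, -0.104, 0.002, 0.05],
    [0, 0, 0, 0, -0.104, 0.002, 0.05],
    [0, 0, 0, 0, -0.1, 0.002, 0.05],
    [0.01, 0.02, 0.018, 0, 0, 0, 0.05],
    [0.01, 0.03, 0.018, 0, 0, 0, 0.05],
    [0.01, 0.03, 0.017, 0, 0, 0, 0.05],
    [0.01, 0.03, 0.017, 0, 0, 0, 0.05],
    [0, 0.015, 0, 0, 0, 0, 0.05],
    [0, 0, 0, 0, 0, 0, 0.05],
  ],
)

```text
clock: 9.8
position: [489.2, -251.2, 16.5]
ee_rot: [-0.126, 0.701, -0.694, 0.108]
contact_force: [-0.2, 0.1, 0.2]
gripper_width: 50.3
```

Run:
```python
from h import *
plan([500,-241,4],1.9+np.pi/2)
```

```text
t 9.8 P [ 489.2 -251.2   16.5] yaw -2.8098 tilt [-0.0263  0.0048 -0.9996] F [-0.2  0.1  0.2] w 50.3 j [-0.18  0.52 -0.41 -0.   -0.67  0.51]
n 1 turn total [0.0131 0.0024 0.0233] per row [0.0131 0.0024 0.0233] | shift now-frame [-0.0138  0.0123 -0.0059] final-frame [-0.0135  0.0125 -0.0061] per row [-0.0135  0.0125 -0.0061]
```

>>> play_rows(
  series=[
    [-0.007, 0.004, -0.003, 0.006, 0, 0.012, 0.05],
    [-0.005, 0.004, -0.002, 0.006, 0, 0.01, 0.05],
    [0, 0.003, 0, 0, 0, 0, 0.05],
    [0, 0.001, 0, 0, 0, 0, 0.05],
    [0, 0, 0, 0, 0, 0, 0.05],
    [0, 0.0015, 0, 0, 0, 0, 0.05],
    [0, 0.0015, 0, 0, 0, 0, 0.05],
  ],
)

```text
clock: 10.5
position: [501.2, -241.9, 2.1]
ee_rot: [0.116, -0.697, 0.698, -0.119]
contact_force: [0.6, 0.0, -0.2]
gripper_width: 50.3
```

Run:
```python
from h import *
plan([500,-241,0],1.9+np.pi/2)
```

```text
t 10.5 P [ 501.2 -241.9    2.1] yaw -2.8086 tilt [ 4.3e-03 -7.0e-04 -1.0e+00] F [ 0.6  0.  -0.2] w 50.3 j [-0.16  0.54 -0.42  0.   -0.61  0.49]
n 1 turn total [-0.0021  0.0037 -0.0038] per row [-0.0021  0.0037 -0.0038] | shift now-frame [ 0.0009  0.0021 -0.0013] final-frame [ 0.0009  0.0021 -0.0013] per row [ 0.0009  0.0021 -0.0013]
```

>>> play_rows(
  series=[
    [0, 0.002, 0, 0, 0, 0, 0.05],
    [0, 0.0018, 0, 0, 0, 0, 0.05],
    [0.002, 0.0018, -0.001, 0, 0.02, 0, 0.05],
    [0.002, 0.0018, -0.001, 0, 0.04, 0, 0.05],
    [0, 0.0018, 0, 0, 0.05, 0, 0.05],
    [0, 0.0018, 0, 0, 0.05, 0, 0.05],
    [0, 0.0018, 0, 0, 0.05, 0, 0.05],
    [0, 0.0018, 0, 0, 0.05, 0, 0.05],
  ],
)

```text
clock: 11.3
position: [504.2, -246.8, 0.5]
ee_rot: [0.02, -0.702, 0.711, -0.032]
contact_force: [-3.6, -2.3, 10.6]
gripper_width: 50.2
```

Run:
```python
from h import *
print(jig(read_state()['position']).round(1));plan([*unjig(60,55),0],JA+np.pi/2)
```

```text
[161.5  52.2]
t 11.3 P [ 5.042e+02 -2.468e+02  5.000e-01] yaw -3.0671 tilt [ 0.0179 -0.012  -0.9998] F [-3.6 -2.3 10.6] w 50.2 j [-0.16  0.54 -0.43  0.02 -0.58  0.22]
n 3 turn total [-0.012   0.1509 -0.018 ] per row [-0.004   0.0503 -0.006 ] | shift now-frame [0.0181 0.0015 0.0999] final-frame [0.0028 0.0005 0.1015] per row [0.0009 0.0002 0.0338]
```

Turn the rest of the way while drawing back in jig +y.

>>> play_rows(
  series=[
    [0.003, 0.0018, -0.001, -0.004, 0.05, -0.006, 0.05],
    [0.003, 0.0018, -0.001, -0.004, 0.05, -0.006, 0.05],
    [0.003, 0.0018, 0, -0.004, 0.045, -0.006, 0.05],
    [0.003, 0.0018, 0, 0, 0.03, -0.004, 0.05],
    [0.003, 0.0018, 0, 0, 0.015, -0.003, 0.05],
  ],
)

```text
clock: 11.8
position: [501.9, -249.4, 0.6]
ee_rot: [-0.048, -0.703, 0.709, 0.034]
contact_force: [1.3, 1.3, 7.6]
gripper_width: 50.1
```

Run:
```python
from h import *
print(jig(read_state()['position']).round(1));plan([*unjig(60,50),0],JA+np.pi/2)
shot('wrist','w4')
im=np.load('pics/w4.npz')['color']
cv2.polylines(im,[proj('w4',[[*unjig(x,0),3] for x in (0,127)]).round().astype(int)],0,(0,0,255),1)
cv2.imwrite('pics/w4.png',im)
```

```text
[158.7  54.3]
t 11.8 P [ 501.9 -249.4    0.6] yaw 3.0252 tilt [ 0.0198 -0.0095 -0.9998] F [1.3 1.3 7.6] w 50.1 j [-0.17  0.54 -0.43  0.01 -0.58  0.04]
n 3 turn total [-0.0076 -0.04   -0.0207] per row [-0.0025 -0.0133 -0.0069] | shift now-frame [-0.0082  0.0015  0.0985] final-frame [-0.0043  0.0006  0.0987] per row [-0.0014  0.0002  0.0329]
```

View pics/w4.png

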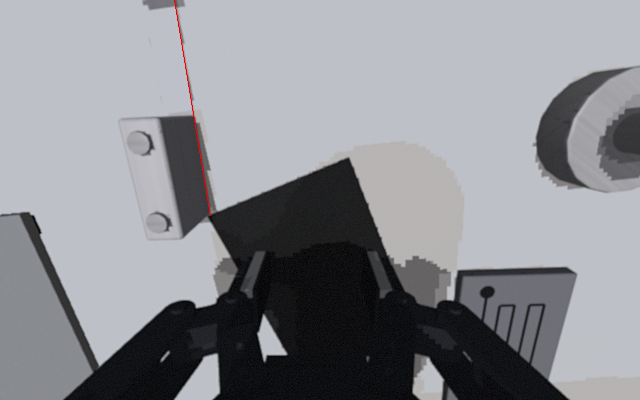

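The sheet slipped under the turn: its corner at (210,215) is caught on the fence end. I'll pull it back while pressed, then re-seat at the sheet's angle.

>>> play_rows(
  series=[
    [0.003, 0.0018, -0.006, -0.003, -0.01, -0.008, 0.05],
    [0.005, 0.0018, -0.01, -0.003, -0.01, -0.008, 0.05],
    [0.005, 0.0018, -0.01, -0.003, -0.01, -0.006, 0.05],
    [0.005, 0.0018, -0.01, 0, 0, 0, 0.05],
    [0.003, 0.0018, -0.006, 0, 0, 0, 0.05],
    [0, -0.01, 0, 0, 0, 0, 0.05],
    [0, -0.03, 0, 0, 0, 0, 0.05],
    [0, -0.03, -0.03, 0, 0, 0, 0.05],
    [0, -0.03, -0.03, 0, 0, 0, 0.05],
    [0, 0, 0, 0, 0, 0, 0.05],
  ],
)

```text
clock: 12.85
position: [499.3, -148.8, 105.1]
ee_rot: [-0.037, -0.704, 0.709, 0.02]
contact_force: [1.3, 0.3, 1.1]
gripper_width: 49.9
```

>>> play_rows(
  series=[
    [0, -0.03, -0.01, 0, 0, 0, 0.05],
    [0, 0, 0, 0, 0, 0, 0.05],
    [0, 0, 0, 0, 0, 0, 0.05],
  ],
)

```text
clock: 13.15
position: [498.9, -137.9, 137.1]
ee_rot: [-0.037, -0.704, 0.709, 0.02]
contact_force: [-0.0, -0.4, -0.2]
gripper_width: 49.7
```

```bash
cat >> h.py <<'E'
def sheetfind(fn,thr=45,show=True):
    """largest dark quadrilateral seen at z=3: minAreaRect on world-plane warp"""
    im=np.load('pics/'+fn+'.npz')['color']
    # warp bench plane z=3 to map, 0.5 mm/px, origin world (600,-100): u=(−y−100)*2 , v=(600−x)*2
    w=[(640,-100),(640,-460),(380,-460),(380,-100)]
    src=proj(fn,[[a,b,3.] for a,b in w]).astype(np.float32); dst=np.float32([((-b-100)*2,(640-a)*2) for a,b in w])
    m=cv2.warpPerspective(im,cv2.getPerspectiveTransform(src,dst),(720,520),borderValue=(255,255,255))
    cv2.imwrite('pics/'+fn+'_map.png',m); return m
E
python3 - <<'E'
from h import *
shot('wrist','w5');sheetfind('w5');plan()
im=np.load('pics/w5.npz')['color'];m=(im.max(2)<60).astype(np.uint8)
n,l,s,c=cv2.connectedComponentsWithStats(m)
for i in np.argsort(-s[1:,4])[:4]+1:
    a=cv2.approxPolyDP(max(cv2.findContours((l==i).astype(np.uint8),0,2)[0],key=len),6,True)[:,0]
    print(s[i],a.tolist() if len(a)<12 else len(a))
E
```

```text
t 13.2 P [ 499.6 -138.1  137.6] yaw 3.0614 tilt [ 0.0251 -0.0074 -0.9997] F [1.1 0.2 0.8] w 50.1 j [ 0.05  0.28 -0.41  0.01 -0.85 -0.14]
n 1 turn total [-0.0054 -0.0001 -0.0256] per row [-0.0054 -0.0001 -0.0256] | shift now-frame [0. 0. 0.] final-frame [0. 0. 0.] per row [0. 0. 0.]
[   53   251   517   149 33709] 42
[  260    46   109   147 11119] [[346, 46], [260, 67], [292, 192], [368, 177]]
[   0  217  175   89 2277] 14
[ 605  140   35  190 2137] [[639, 140], [612, 240], [606, 329], [638, 232]]
```

```bash
echo
cat >> h.py <<'E'
def quads(fn,lo,hi,z,L,W,gray=True,tol=.2):
    """find quads of size LxW at height z with brightness in [lo,hi]; print pose"""
    im=np.load('pics/'+fn+'.npz')['color'];g=im.max(2);m=((g>=lo)&(g<=hi)).astype(np.uint8)
    m=cv2.morphologyEx(m,cv2.MORPH_CLOSE,np.ones((5,5)));m=cv2.morphologyEx(m,cv2.MORPH_OPEN,np.ones((5,5)));out=[]
    for c in cv2.findContours(m,cv2.RETR_EXTERNAL,cv2.CHAIN_APPROX_NONE)[0]:
        if cv2.contourArea(c)<300: continue
        a=cv2.approxPolyDP(cv2.convexHull(c),5,True)[:,0]
        if len(a)!=4: continue
        w=np.array([px(fn,u,v,z)[:2] for u,v in a]); e=np.linalg.norm(np.roll(w,-1,0)-w,axis=1)
        if e[0]+e[2]<e[1]+e[3]: w=np.roll(w,-1,0);e=np.roll(e,-1)
        if abs((e[0]+e[2])/2/L-1)>tol or abs((e[1]+e[3])/2/W-1)>tol: continue
        d=(w[1]-w[0])+(w[2]-w[3]);th=np.arctan2(d[1],d[0])%np.pi;ctr=w.mean(0);out.append((ctr,th))
        print('quad',a.tolist(),'edges',e.round(1),'c',ctr.round(1),'th',th.round(4),'rel jig',((th-JA+1.57)%np.pi-1.57).round(3),'jig',jig(ctr).round(1))
    return out
E
python3 - <<'E'
from h import *
q=quads('w5',0,60,3,120,80)
quads('w5',70,150,8,100,60)
c,th=q[0];plan([*c,12],th+np.pi/2)
E
```

```text
quad [[346, 47], [367, 177], [292, 192], [261, 67]] edges [115.7  75.3 116.1  75.3] c [ 496.1 -205.2] th 1.6997 rel jig 0.205 jig [202.4  63.5]
quad [[464, 79], [450, 189], [389, 191], [394, 82]] edges [97.6 58.3 97.8 59.4] c [ 399.5 -185.9] th 1.5196 rel jig 0.025 jig [214.2 161.2]
t 13.2 P [ 499.6 -138.1  137.6] yaw 3.0614 tilt [ 0.0251 -0.0074 -0.9997] F [1.1 0.2 0.8] w 50.1 j [ 0.05  0.28 -0.41  0.01 -0.85 -0.14]
n 3 turn total [-0.008  -0.2092 -0.0249] per row [-0.0027 -0.0697 -0.0083] | shift now-frame [0.0013 0.1259 0.0664] final-frame [0.0121 0.1256 0.066 ] per row [0.004  0.0419 0.022 ]
```

>>> play_rows(
  series=[
    [0, 0, 0, -0.003, -0.07, -0.009, 0.05],
    [0, 0, 0, -0.003, -0.07, -0.009, 0.05],
    [0, 0, 0, -0.002, -0.07, -0.008, 0.05],
    [0.003, 0.025, 0.014, 0, 0, 0, 0.05],
    [0.003, 0.03, 0.016, 0, 0, 0, 0.05],
    [0.003, 0.03, 0.016, 0, 0, 0, 0.05],
    [0, 0.02, 0.01, 0, 0, 0, 0.05],
    [0, 0, 0, 0, 0, 0, 0.05],
  ],
)

```text
clock: 14.0
position: [494.1, -199.9, 23.7]
ee_rot: [-0.051, 0.706, -0.705, 0.043]
contact_force: [-0.8, 0.9, 1.0]
gripper_width: 49.8
```

Run:
```python
from h import *
plan([496,-205,2],1.6997+np.pi/2)
```

```text
t 14.0 P [ 494.1 -199.9   23.7] yaw -3.0075 tilt [-0.0113  0.0015 -0.9999] F [-0.8  0.9  1. ] w 49.8 j [-0.08  0.48 -0.45 -0.   -0.65  0.22]
n 1 turn total [0.003  0.0051 0.011 ] per row [0.003  0.0051 0.011 ] | shift now-frame [-0.0014  0.0216  0.0054] final-frame [-0.0012  0.0217  0.0053] per row [-0.0012  0.0217  0.0053]
```

>>> play_rows(
  series=[
    [-0.001, 0.01, 0.004, 0.003, 0.005, 0.01, 0.05],
    [0, 0.006, 0.001, 0, 0, 0, 0.05],
    [0, 0.003, 0, 0, 0, 0, 0.05],
    [0, 0.002, 0, 0, 0, 0, 0.05],
    [0, 0.002, 0, 0, 0, 0, 0.05],
    [0, 0.002, 0, 0, 0.02, 0, 0.05],
    [0, 0.002, 0, 0, 0.03, 0, 0.05],
    [0, 0.002, 0, 0, 0.03, 0, 0.05],
    [0, 0.002, 0, 0, 0.03, 0, 0.05],
    [0, 0.002, 0, 0, 0.03, 0, 0.05],
  ],
)

```text
clock: 15.0
position: [499.3, -206.5, 0.1]
ee_rot: [-0.005, -0.705, 0.709, 0.002]
contact_force: [-2.6, -1.2, 10.2]
gripper_width: 49.9
```

Run:
```python
from h import *
print(jig(read_state()['position']).round(1));plan([*unjig(150,55),0],JA+np.pi/2)
```

```text
[201.3  60.2]
t 15.0 P [ 4.993e+02 -2.065e+02  1.000e-01] yaw 3.1312 tilt [ 0.0043 -0.0062 -1.    ] F [-2.6 -1.2 10.2] w 49.9 j [-0.09  0.52 -0.47  0.01 -0.57  0.07]
n 2 turn total [-0.006   0.066  -0.0045] per row [-0.003   0.033  -0.0023] | shift now-frame [-0.0018  0.0004  0.0515] final-frame [-0.0052  0.0001  0.0513] per row [-0.0026  0.      0.0256]
```

>>> play_rows(
  series=[
    [0, 0.002, 0, -0.002, 0.03, -0.004, 0.05],
    [0, 0.002, 0, -0.002, 0.028, -0.004, 0.05],
    [0, 0.002, 0.004, -0.002, 0.018, -0.003, 0.05],
    [0, 0.002, 0.008, 0, 0.005, -0.003, 0.05],
    [0, 0.002, 0.008, 0, 0, -0.002, 0.05],
    [0, 0.002, 0.008, 0, 0, -0.002, 0.05],
    [0, 0.002, 0.008, 0, 0, -0.001, 0.05],
  ],
)

```text
clock: 15.7
position: [505.7, -242.5, 0.2]
ee_rot: [-0.034, -0.705, 0.708, 0.029]
contact_force: [-0.4, 2.2, 8.3]
gripper_width: 49.9
```

Run:
```python
from h import *
print(jig(read_state()['position']).round(1));plan([*unjig(150,57),0],JA+np.pi/2)
shot('wrist','w6')
for p in [(127,0,34),(77,0,34)]: print(proj('w6',[*unjig(p[0],p[1]),p[2]]).round())
im=np.load('pics/w6.npz')['color'];g=im.max(2)
# leading edge: first dark row in columns
for u in range(200,440,15):
    r=np.where(g[:,u]<60)[0];print(u,r[:1],end=' ')
```

```text
[165.8  51. ]
t 15.7 P [ 5.057e+02 -2.425e+02  2.000e-01] yaw 3.0524 tilt [ 0.0059 -0.0046 -1.    ] F [-0.4  2.2  8.3] w 49.9 j [-0.16  0.55 -0.42  0.01 -0.6   0.06]
n 1 turn total [-0.0041 -0.0127 -0.0063] per row [-0.0041 -0.0127 -0.0063] | shift now-frame [0.0058 0.0002 0.0159] final-frame [0.006  0.0002 0.0158] per row [0.006  0.0002 0.0158]
[190. 223.]
[168.  92.]
200 [308] 215 [304] 230 [181] 245 [178] 260 [176] 275 [173] 290 [171] 305 [168] 320 [165] 335 [163] 350 [160] 365 [157] 380 [170] 395 [273] 410 [294] 425 [306]
```

```bash
cat >> h.py <<'E'
def lead(fn,a,b,z=3):
    A,B=jig(px(fn,*a,z)),jig(px(fn,*b,z));d=B-A
    print('edge',A.round(1),B.round(1),np.hypot(*d).round(1),'rel ang',(np.arctan2(d[1],d[0])-np.pi/2).round(3))
E
python3 - <<'E'
from h import *
lead('w6',(230,181),(365,157))
lead('w6',(200,0),(205,0))
im=np.load('pics/w6.npz')['color'];g=im.max(2)
for v in range(160,260,8):
    r=np.where(g[v,200:450]<60)[0]+200;print(v,r[0] if len(r) else None,r[-1] if len(r) else None,end=' | ')
E
```

```text
edge [117.2   8.6] [106.1  75.2] 67.5 rel ang 0.165
edge [40.3  4.4] [40.3  6.5] 2.1 rel ang -0.015
160 348 378 | 168 302 379 | 176 256 380 | 184 223 381 | 192 225 382 | 200 227 383 | 208 230 384 | 216 232 384 | 224 234 385 | 232 237 386 | 240 239 387 | 248 241 388 | 256 243 389 |
```

>>> play_rows(
  series=[
    [0.002, 0.002, 0.008, -0.002, -0.006, -0.004, 0.05],
    [0.002, 0.002, 0.008, -0.002, -0.006, -0.003, 0.05],
    [0, 0.002, 0.008, 0, 0, 0, 0.05],
    [0, 0.002, 0.008, 0, 0, 0, 0.05],
    [-0.004, 0.002, 0.004, 0, 0, 0, 0.05],
    [-0.004, 0.002, 0.002, 0, 0, 0, 0.05],
    [-0.004, 0.002, 0.002, 0, 0, 0, 0.05],
    [-0.004, 0.002, 0.002, 0, 0, 0, 0.05],
  ],
)

```text
clock: 16.55
position: [507.8, -281.8, 0.4]
ee_rot: [0.022, 0.708, -0.705, -0.033]
contact_force: [-8.2, 3.7, 14.7]
gripper_width: 49.7
```

```bash
cat >> h.py <<'E'
def frontscan(fn):
    s=read_state();print('TCP jig',jig(s['position']).round(1));plan([*unjig(60,45),0],JA+np.pi/2)
    shot('wrist',fn);g=np.load('pics/'+fn+'.npz')['color'].max(2)
    m=cv2.morphologyEx((g<60).astype(np.uint8),cv2.MORPH_OPEN,np.ones((5,5)))
    top={u:np.argmax(m[:,u]) for u in range(150,460,3) if m[:,u].any()}
    v0=min(top.values()); us=[u for u in top if top[u]<v0+45];
    # longest near-linear run -> leading edge
    P=np.array([(u,top[u]) for u in us]); l=cv2.fitLine(P.astype(np.float32),cv2.DIST_HUBER,0,.01,.01).ravel()
    f=lambda u:(u,l[3]+(u-l[2])*l[1]/l[0]);print('run',P[0],P[-1],'n',len(P));lead(fn,f(P[0,0]),f(P[-1,0]))
    for v in (v0+50,v0+70):
        r=np.where(m[v])[0];print(v,'left',r[0],jig(px(fn,r[0],v,3)).round(1),'right',r[-1],jig(px(fn,r[-1],v,3)).round(1))
E
python3 -c "
from h import *
frontscan('w7')"
```

```text
TCP jig [126.9  45.9]
t 16.55 P [ 5.078e+02 -2.818e+02  4.000e-01] yaw 3.0628 tilt [-0.0151  0.0049 -0.9999] F [-8.2  3.7 14.7] w 49.7 j [-0.23  0.58 -0.34 -0.   -0.67  0.15]
n 2 turn total [ 0.0038 -0.0023  0.0155] per row [ 0.0019 -0.0012  0.0077] | shift now-frame [-0.0011  0.0001  0.0669] final-frame [-0.0009  0.0004  0.0669] per row [-0.0005  0.0002  0.0334]
run [225 196] [384 210] n 54
edge [86.7 -0.2] [72.2 79. ] 80.5 rel ang 0.181
219 left 231 [98.5  1.7] right 639 [100.5 216.3]
239 left 238 [109.9   4.3] right 639 [112.2 220.6]
```

>>> play_rows(
  series=[
    [-0.005, 0.002, 0.001, 0.001, 0.008, 0.006, 0.05],
    [-0.006, 0.002, 0.001, 0.001, 0.008, 0.006, 0.05],
    [-0.006, 0.002, 0.001, 0, 0.008, 0.004, 0.05],
    [-0.006, 0.002, 0.001, 0, 0.008, 0.003, 0.05],
    [-0.006, 0.002, 0.001, 0, 0.008, 0.003, 0.05],
    [-0.006, 0.002, 0.001, 0, 0.008, 0.003, 0.05],
  ],
)

```text
clock: 17.2
position: [513.9, -282.4, 1.4]
ee_rot: [0.029, 0.71, -0.7, -0.063]
contact_force: [-15.7, 8.7, 22.9]
gripper_width: 49.9
```

```bash
python3 -c "
from h import *
frontscan('w8')"
```

```text
TCP jig [126.7  39.8]
t 17.2 P [ 513.9 -282.4    1.4] yaw 3.0114 tilt [-0.0472  0.0173 -0.9987] F [-15.7   8.7  22.9] w 49.9 j [-0.23  0.59 -0.3  -0.01 -0.73  0.11]
n 2 turn total [ 0.0123 -0.0539  0.0488] per row [ 0.0062 -0.027   0.0244] | shift now-frame [0.0016 0.0007 0.0669] final-frame [0.0052 0.0014 0.0667] per row [0.0026 0.0007 0.0334]
run [237 196] [390 180] n 52
edge [83.7  2. ] [80.5 79.2] 77.3 rel ang 0.042
230 left 242 [102.4   1.9] right 390 [108.5  80.1]
250 left 246 [114.2   2.4] right 390 [120.6  80.5]
```

>>> play_rows(
  series=[
    [0.003, -0.008, 0, 0, 0, 0, 0.05],
    [0.003, -0.004, -0.004, 0.006, -0.027, 0.024, 0.05],
    [0.001, 0, -0.004, 0.006, -0.027, 0.024, 0.05],
    [0, 0, 0, 0, 0, 0, 0.05],
    [0, 0.004, 0, 0, 0, 0, 0.05],
    [0, 0.003, 0, 0, 0, 0, 0.05],
    [0, 0, 0, 0, 0, 0, 0.05],
  ],
)

```text
clock: 17.95
position: [510.1, -273.3, 10.8]
ee_rot: [-0.029, -0.706, 0.707, 0.025]
contact_force: [0.5, 0.6, 0.4]
gripper_width: 49.8
```

```bash
python3 -c "
from h import *
frontscan('w9')"
```

```text
TCP jig [135.5  44.3]
t 17.95 P [ 510.1 -273.3   10.8] yaw 3.0644 tilt [ 0.0052 -0.0013 -1.    ] F [0.5 0.6 0.4] w 49.8 j [-0.21  0.55 -0.36  0.   -0.65  0.13]
n 2 turn total [-0.0009 -0.0007 -0.0053] per row [-0.0005 -0.0004 -0.0026] | shift now-frame [0.0007 0.0109 0.0755] final-frame [0.0007 0.0108 0.0755] per row [0.0004 0.0054 0.0378]
run [237 170] [384 164] n 50
edge [84.   2.2] [80.7 79.5] 77.3 rel ang 0.043
214 left 241 [108.8   2.3] right 639 [108.7 221.9]
234 left 244 [121.    2.9] right 381 [120.9  80.8]
```

>>> play_rows(
  series=[
    [0, 0.008, 0, 0, 0, -0.005, 0.05],
    [0, 0.003, 0, 0, 0, 0, 0.05],
    [0, 0.002, 0, 0, 0, 0, 0.05],
    [-0.001, 0.002, 0.006, 0, 0, 0, 0.05],
    [-0.001, 0.002, 0.01, 0, 0, 0, 0.05],
    [-0.001, 0.002, 0.01, 0, 0, 0, 0.05],
    [-0.001, 0.002, 0.01, 0, 0, 0, 0.05],
    [-0.001, 0.002, 0.01, 0, 0, 0, 0.05],
    [-0.001, 0.002, 0.01, 0, 0, 0, 0.05],
    [-0.001, 0.002, 0.01, 0, 0, 0, 0.05],
  ],
)

```text
clock: 19.0
position: [510.0, -334.0, 0.3]
ee_rot: [0.019, 0.708, -0.705, -0.028]
contact_force: [-3.9, 7.8, 15.4]
gripper_width: 50.0
```

```bash
python3 -c "
from h import *
frontscan('w10')"
```

```text
TCP jig [75.  39.8]
t 19.0 P [ 5.10e+02 -3.34e+02  3.00e-01] yaw 3.0742 tilt [-0.0122  0.005  -0.9999] F [-3.9  7.8 15.4] w 50.0 j [-0.32  0.61 -0.27 -0.   -0.7   0.25]
n 1 turn total [0.0041 0.009  0.0125] per row [0.0041 0.009  0.0125] | shift now-frame [0.0054 0.0003 0.0149] final-frame [0.0052 0.0003 0.015 ] per row [0.0052 0.0003 0.015 ]
run [237 177] [393 177] n 53
edge [24.9  0.1] [24.5 77.1] 77.0 rel ang 0.005
227 left 241 [51.6  0. ] right 389 [51.4 77.5]
247 left 242 [63.2 -0.3] right 388 [63.1 78. ]
```

>>> play_rows(
  series=[
    [0, 0.002, 0.008, 0.002, 0.004, 0.006, 0.05],
    [0, 0.002, 0.008, 0.002, 0.004, 0.006, 0.05],
    [0, 0.002, 0.008, 0, 0, 0, 0.05],
    [-0.001, 0.002, 0.006, 0, 0, 0, 0.05],
    [-0.002, 0.002, 0.004, 0, 0, 0, 0.05],
    [-0.003, 0.002, 0.003, 0, 0, 0, 0.05],
    [-0.003, 0.002, 0.003, 0, 0, 0, 0.05],
  ],
)

```text
clock: 19.75
position: [508.7, -363.9, 0.5]
ee_rot: [0.016, 0.712, -0.701, -0.032]
contact_force: [-8.4, 13.2, 22.1]
gripper_width: 49.9
```

```bash
python3 -c "
from h import *
frontscan('w11')"
```

```text
TCP jig [45.  38.8]
t 19.75 P [ 5.087e+02 -3.639e+02  5.000e-01] yaw 3.0739 tilt [-0.0218  0.0166 -0.9996] F [-8.4 13.2 22.1] w 49.9 j [-0.37  0.64 -0.21 -0.01 -0.75  0.31]
n 1 turn total [0.015  0.0086 0.0229] per row [0.015  0.0086 0.0229] | shift now-frame [ 0.0061  0.0009 -0.015 ] final-frame [ 0.0062  0.0005 -0.015 ] per row [ 0.0062  0.0005 -0.015 ]
run [225 210] [393 209] n 57
edge [11.4 -8.2] [11.5 77.7] 85.9 rel ang -0.001
259 left 246 [40.4  0.3] right 389 [40.8 78.4]
279 left 234 [53.  -7.2] right 398 [53.7 84.7]
```

>>> play_rows(
  series=[
    [0, 0, 0, 0, 0, 0, 0.05],
    [0, -0.01, 0, 0, 0, 0, 0.05],
    [0, -0.02, 0, 0.005, 0, 0.007, 0.05],
    [0.005, -0.03, -0.015, 0.005, 0.004, 0.007, 0.07],
    [0.01, -0.03, -0.02, 0.005, 0.004, 0.007, 0.08],
    [0.01, -0.03, -0.03, 0, 0, 0, 0.085],
    [0.01, -0.02, -0.03, 0, 0, 0, 0.085],
    [0.01, 0, -0.03, 0, 0, 0, 0.085],
    [0, 0, 0, 0, 0, 0, 0.085],
    [0, 0, 0, 0, 0, 0, 0.085],
  ],
)

```text
clock: 20.8
position: [476.7, -235.5, 154.9]
ee_rot: [-0.031, -0.705, 0.708, 0.024]
contact_force: [-0.4, -0.6, -0.7]
gripper_width: 85.2
```

Run:
```python
from h import *
shot('wrist','w12');shot('top','top2')
print('wrist sheet');quads('w12',0,60,3,120,80)
quads('w12',70,150,8,100,60)
print('top');quads('top2',0,70,3,120,80);quads('top2',90,180,8,100,60,tol=.35)
for p in [(127,0,34),(77,0,34),(0,72,34)]: print(p,proj('w12',[*unjig(p[0],p[1]),p[2]]).round())
plan([400,-186,80],1.51+np.pi/2)
```

```text
wrist sheet
top
quad [[298, 380], [298, 399], [262, 399], [263, 384]] edges [92.  36.2 90.4 46. ] c [51.  49.1] th 1.6187 rel jig 0.124 jig [421.9 526.6]
quad [[186, 203], [206, 207], [197, 241], [177, 236]] edges [95.9 56.7 93.4 56.8] c [488.4 297.4] th 2.9273 rel jig 1.433 jig [702.9 109.5]
quad [[251, 178], [253, 214], [231, 214], [231, 180]] edges [102.1  60.5  96.   55.9] c [558.6 162.6] th 0.0558 rel jig -1.439 jig [573.8  29.3]
(127, 0, 34) [229. 153.]
(77, 0, 34) [223.  94.]
(0, 72, 34) [306. -14.]
t 20.9 P [ 476.3 -236.   153.9] yaw 3.0619 tilt [ 0.0081 -0.0037 -1.    ] F [-0.5  0.2 -0.2] w 84.8 j [-0.15  0.29 -0.34  0.   -0.93  0.07]
n 3 turn total [-0.0031 -0.0189 -0.0083] per row [-0.001  -0.0063 -0.0028] | shift now-frame [ 0.0807  0.0731 -0.044 ] final-frame [ 0.0792  0.0739 -0.0452] per row [ 0.0264  0.0246 -0.0151]
```

Run:
```python
from h import *
a=cv2.resize(np.load('pics/w12.npz')['color'][0:240,150:550],None,fx=1.5,fy=1.5)
b=cv2.resize(np.load('pics/top2.npz')['color'][170:270,330:480],None,fx=4,fy=4,interpolation=2)
b=b[:240,:600]
cv2.imwrite('pics/v10.png',np.vstack([a,b]))
```

```text
(no output)
```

View pics/v10.png

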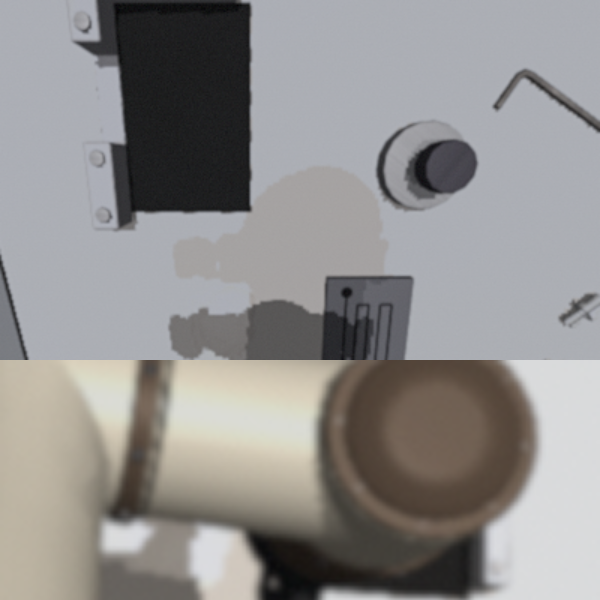

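The sheet now lies in the corner, with its near corners at crop (132,211) and (250,211). I'll check those numerically.

Run:
```python
from h import *
for u,v in [(132,211),(250,211),(250,4)]: print(jig(px('w12',150+u/1.5,v/1.5,3)).round(1))
for u,v,z in [(446,166,56)]: print('knob',px('w12',150+u/1.5,v/1.5,z).round(1))
for u,v in [(328,277),(412,277)]: print(px('w12',150+u/1.5,v/1.5,8).round(1))
plan([399,-186,60],1.51+np.pi/2)
```

```text
[119.5   0.6]
[119.6  79.5]
[ 1.6 79.7]
knob [ 368.  -307.3   56. ]
[ 423.7 -238.4    8. ]
[ 366.4 -234.     8. ]
t 20.9 P [ 476.3 -236.   153.9] yaw 3.0619 tilt [ 0.0081 -0.0037 -1.    ] F [-0.5  0.2 -0.2] w 84.8 j [-0.15  0.29 -0.34  0.   -0.93  0.07]
n 3 turn total [-0.0031 -0.0189 -0.0083] per row [-0.001  -0.0063 -0.0028] | shift now-frame [ 0.0818  0.0931 -0.0439] final-frame [ 0.0802  0.0939 -0.0452] per row [ 0.0267  0.0313 -0.0151]
```

>>> play_rows(
  series=[
    [0.02, 0, -0.01, -0.001, -0.008, -0.004, 0.085],
    [0.022, 0.015, -0.011, -0.001, -0.008, -0.004, 0.085],
    [0.022, 0.025, -0.011, 0, 0, 0, 0.085],
    [0.012, 0.025, -0.01, 0, 0, 0, 0.085],
    [0, 0.02, 0, 0, 0, 0, 0.085],
    [0, 0, 0, 0, 0, 0, 0.085],
  ],
)

```text
clock: 21.5
position: [402.8, -192.9, 64.8]
ee_rot: [-0.025, -0.706, 0.708, 0.026]
contact_force: [-0.0, 0.2, 0.0]
gripper_width: 84.8
```

Run:
```python
from h import *
plan([399,-186,-2],1.498+np.pi/2)
```

```text
t 21.5 P [ 402.8 -192.9   64.8] yaw 3.0696 tilt [-7.0e-04 -2.8e-03 -1.0e+00] F [-0.   0.2  0. ] w 84.8 j [-0.08  0.3  -0.64  0.   -0.64  0.  ]
n 2 turn total [-0.0029  0.0008  0.0005] per row [-0.0014  0.0004  0.0002] | shift now-frame [ 0.0043  0.0668 -0.0068] final-frame [ 0.0043  0.0668 -0.0066] per row [ 0.0022  0.0334 -0.0033]
```

>>> play_rows(
  series=[
    [0.003, 0.02, -0.005, -0.002, 0, 0, 0.085],
    [0.001, 0.02, -0.001, 0, 0, 0, 0.085],
    [0, 0.01, 0, 0, 0, 0, 0.085],
    [0, 0.005, 0, 0, 0, 0, 0.085],
    [0, 0, 0, 0, 0, 0, 0.085],
    [0, 0, 0, 0, 0, 0, 0.085],
  ],
)

```text
clock: 22.1
position: [405.1, -190.5, 10.5]
ee_rot: [-0.029, -0.706, 0.708, 0.025]
contact_force: [0.6, 0.1, 0.2]
gripper_width: 84.9
```

Run:
```python
from h import *
plan([399,-186,-2],1.498+np.pi/2)
```

```text
t 22.1 P [ 405.1 -190.5   10.5] yaw 3.0664 tilt [ 0.0054 -0.003  -1.    ] F [0.6 0.1 0.2] w 84.9 j [-0.07  0.4  -0.69  0.01 -0.48 -0.01]
n 1 turn total [-0.0026 -0.0024 -0.0056] per row [-0.0026 -0.0024 -0.0056] | shift now-frame [ 0.0065  0.0125 -0.004 ] final-frame [ 0.0064  0.0125 -0.004 ] per row [ 0.0064  0.0125 -0.004 ]
```

>>> play_rows(
  series=[
    [0.005, 0.005, -0.003, -0.002, 0, -0.004, 0.085],
    [0.002, 0.005, -0.001, 0, 0, 0, 0.085],
    [0, 0.0025, 0, 0, 0, 0, 0.085],
    [0, 0, 0, 0, 0, 0, 0.072],
    [0, 0, 0, 0, 0, 0, 0.062],
  ],
)

```text
clock: 22.6
position: [399.2, -185.7, -1.3]
ee_rot: [-0.028, -0.706, 0.707, 0.025]
contact_force: [-0.4, 0.4, 1.2]
gripper_width: 62.1
```

Run:
```python
from h import *
plan([399,-186,-2],1.498+np.pi/2)
```

```text
t 22.6 P [ 399.2 -185.7   -1.3] yaw 3.0667 tilt [ 5.1e-03 -9.0e-04 -1.0e+00] F [-0.4  0.4  1.2] w 62.1 j [-0.06  0.42 -0.71  0.   -0.44 -0.01]
n 1 turn total [-0.0005 -0.0021 -0.0051] per row [-0.0005 -0.0021 -0.0051] | shift now-frame [0.0002 0.0007 0.0003] final-frame [0.0001 0.0007 0.0003] per row [0.0001 0.0007 0.0003]
```

Close on the plate and lift a little.

>>> play_rows(
  series=[
    [0, 0, 0, 0, 0, -0.003, 0.05],
    [0, 0, 0, 0, 0, 0, 0.05],
    [0, 0, 0, 0, 0, 0, 0.05],
    [0, 0, 0, 0, 0, 0, 0.05],
    [0, -0.01, 0, 0, 0, 0, 0.05],
    [0, -0.02, 0, 0, 0, 0, 0.05],
    [0, -0.02, 0, 0, 0, 0, 0.05],
    [0, -0.01, 0, 0, 0, 0, 0.05],
    [0, 0, 0, 0, 0, 0, 0.05],
    [0, 0, 0, 0, 0, 0, 0.05],
  ],
)

```text
clock: 23.6
position: [398.8, -185.7, 63.7]
ee_rot: [-0.027, -0.706, 0.707, 0.026]
contact_force: [-0.6, -0.5, -1.1]
gripper_width: 57.3
```

Run:
```python
from h import *
plan([*unjig(54,32),60],JA+np.pi/2)
```

```text
t 23.6 P [ 398.8 -185.7   63.7] yaw 3.067 tilt [ 2.e-03 -8.e-04 -1.e+00] F [-0.6 -0.5 -1.1] w 57.3 j [-0.06  0.29 -0.65  0.   -0.63 -0.01]
n 5 turn total [-0.0007  0.0019 -0.0021] per row [-0.0001  0.0004 -0.0004] | shift now-frame [-0.1296  0.0041  0.1606] final-frame [-0.1299  0.0037  0.1604] per row [-0.026   0.0007  0.0321]
```

>>> play_rows(
  series=[
    [-0.015, 0, 0.02, 0, 0, 0, 0.05],
    [-0.023, 0, 0.028, 0, 0, 0, 0.05],
    [-0.023, 0, 0.028, 0, 0, 0, 0.05],
    [-0.023, 0, 0.028, 0, 0, 0, 0.05],
    [-0.017, 0, 0.021, 0, 0, 0, 0.05],
    [-0.01, 0, 0.012, 0, 0, 0, 0.05],
    [0, 0, 0, 0, 0, 0, 0.05],
    [0, 0, 0, 0, 0, 0, 0.05],
  ],
)

```text
clock: 24.4
position: [497.9, -334.6, 55.9]
ee_rot: [0.022, 0.708, -0.705, -0.03]
contact_force: [-0.0, 1.2, -1.1]
gripper_width: 57.3
```

Run:
```python
from h import *
print(jig(read_state()['position']).round(1))
plan([*unjig(54,32),20],JA+np.pi/2)
shot('wrist','w13')
```

```text
[73.4 51.8]
t 24.4 P [ 497.9 -334.6   55.9] yaw 3.0674 tilt [-0.0115  0.004  -0.9999] F [-0.   1.2 -1.1] w 57.3 j [-0.32  0.52 -0.26 -0.   -0.8   0.25]
n 1 turn total [0.0032 0.0023 0.0117] per row [0.0032 0.0023 0.0117] | shift now-frame [-0.0202  0.0356  0.0196] final-frame [-0.0198  0.0359  0.0194] per row [-0.0198  0.0359  0.0194]
```

View pics/w13.png

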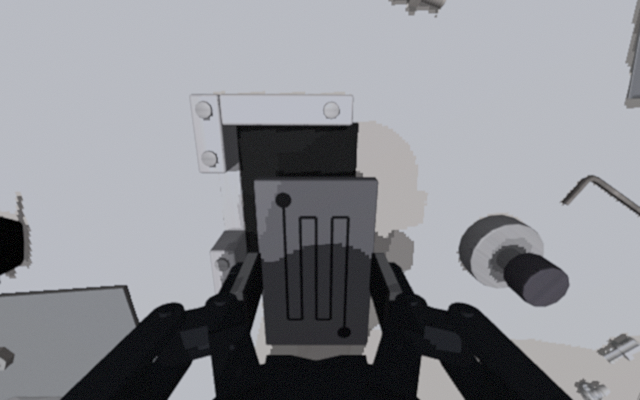

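Run:
```python
from h import *
lead('w13',(254,179),(377,178),65.2)
```

```text
edge [22.5 22.1] [22.1 80. ] 57.9 rel ang 0.007
```

>>> play_rows(
  series=[
    [-0.01, 0, 0.01, 0.003, 0.002, 0.011, 0.05],
    [-0.008, 0, 0.008, 0, 0, 0, 0.05],
    [0, 0, 0, 0, 0, 0, 0.05],
    [0, 0.01, 0, 0, 0, 0, 0.05],
    [0, 0.01, 0, 0, 0, 0, 0.05],
    [0, 0, 0, 0, 0, 0, 0.05],
  ],
)

```text
clock: 25.05
position: [514.5, -352.9, 34.1]
ee_rot: [0.026, 0.707, -0.706, -0.027]
contact_force: [-0.5, -0.4, -0.8]
gripper_width: 57.4
```

Run:
```python
from h import *
print(jig(read_state()['position']).round(1))
plan([*unjig(53,32.5),5],JA+np.pi/2)
```

```text
[56.5 33.9]
t 25.05 P [ 514.5 -352.9   34.1] yaw 3.0676 tilt [-1.3e-03  9.0e-04 -1.0e+00] F [-0.5 -0.4 -0.8] w 57.4 j [-0.34  0.58 -0.22 -0.   -0.78  0.27]
n 1 turn total [0.0008 0.0025 0.0013] per row [0.0008 0.0025 0.0013] | shift now-frame [-0.0014  0.0291  0.0035] final-frame [-0.0014  0.0291  0.0035] per row [-0.0014  0.0291  0.0035]
```

>>> play_rows(
  series=[
    [0, 0.01, 0.001, 0, 0, 0, 0.05],
    [0, 0.009, 0.001, 0, 0, 0, 0.05],
    [0, 0.005, 0, 0, 0, 0, 0.05],
    [0, 0, 0, 0, 0, 0, 0.05],
    [0, 0, 0, 0, 0, 0, 0.05],
  ],
)

```text
clock: 25.55
position: [513.3, -354.5, 6.8]
ee_rot: [0.025, 0.707, -0.706, -0.027]
contact_force: [0.7, 0.0, -0.9]
gripper_width: 57.7
```

Run:
```python
from h import *
print(jig(read_state()['position']).round(1))
plan([*unjig(51,31),2],JA+np.pi/2)
```

```text
[54.8 34.8]
t 25.55 P [ 513.3 -354.5    6.8] yaw 3.0681 tilt [-0.0038  0.0018 -1.    ] F [ 0.7  0.  -0.9] w 57.7 j [-0.35  0.62 -0.24 -0.   -0.72  0.27]
n 1 turn total [0.0015 0.003  0.0039] per row [0.0015 0.003  0.0039] | shift now-frame [-0.0039  0.0048  0.0039] final-frame [-0.0038  0.0048  0.0038] per row [-0.0038  0.0048  0.0038]
```

>>> play_rows(
  series=[
    [-0.002, 0.003, 0.002, 0, 0, 0.003, 0.05],
    [-0.002, 0, 0.002, 0, 0, 0, 0.05],
    [-0.001, 0, 0.001, 0, 0, 0, 0.05],
    [-0.001, 0, 0.001, 0, 0, 0, 0.05],
    [-0.001, 0, 0.001, 0, 0, 0, 0.05],
  ],
)

```text
clock: 26.05
position: [517.9, -359.5, 3.5]
ee_rot: [0.025, 0.709, -0.704, -0.029]
contact_force: [-2.5, 5.2, 0.4]
gripper_width: 57.4
```

Run:
```python
from h import *
print(jig(read_state()['position']).round(1))
plan([*unjig(51,31),2],JA+np.pi/2)
```

```text
[50.2 30. ]
t 26.05 P [ 517.9 -359.5    3.5] yaw 3.0652 tilt [-0.0058  0.0069 -1.    ] F [-2.5  5.2  0.4] w 57.4 j [-0.35  0.63 -0.21 -0.01 -0.74  0.28]
n 1 turn total [0.0065 0.0001 0.0063] per row [0.0065 0.0001 0.0063] | shift now-frame [ 0.001   0.0015 -0.0008] final-frame [ 0.001   0.0015 -0.0008] per row [ 0.001   0.0015 -0.0008]
```

>>> play_rows(
  series=[
    [-0.0005, 0.001, 0.0005, 0.006, 0, 0.006, 0.05],
    [-0.0005, 0.001, 0.0005, 0, 0, 0, 0.05],
    [0, 0.001, 0, 0, 0, 0, 0.05],
    [0, 0, 0, 0, 0, 0, 0.062],
    [0, 0, 0, 0, 0, 0, 0.07],
    [0, 0, 0, 0, 0, 0, 0.07],
  ],
)

```text
clock: 26.65
position: [520.1, -361.2, 3.8]
ee_rot: [-0.027, -0.706, 0.707, 0.026]
contact_force: [0.1, -0.2, 0.5]
gripper_width: 70.0
```

>>> play_rows(
  series=[
    [0, 0, 0, 0, 0, 0, 0.08],
    [0, -0.01, 0, 0, 0, 0, 0.08],
    [0, -0.02, 0, 0, 0, 0, 0.085],
    [0, -0.03, 0, 0, 0, 0, 0.085],
    [0, -0.03, -0.02, 0, 0, 0, 0.085],
    [0.01, -0.03, -0.04, 0, 0, 0, 0.085],
    [0.01, -0.03, -0.04, 0, 0, 0, 0.085],
    [0, -0.01, -0.02, 0, 0, 0, 0.085],
    [0, 0, 0, 0, 0, 0, 0.085],
    [0, 0, 0, 0, 0, 0, 0.085],
  ],
)

```text
clock: 27.65
position: [510.6, -239.3, 173.8]
ee_rot: [-0.03, -0.705, 0.708, 0.023]
contact_force: [0.3, -0.7, -0.7]
gripper_width: 85.0
```

```bash
cat >> h.py <<'E'
def pcheck(fn,top,box=None,lo=62,hi=140):
    """grey plate on dark sheet near the jig: hull quad fit in world at z=top, printed in jig coords"""
    g=np.load('pics/'+fn+'.npz')['color'].max(2);P=proj(fn,[[*unjig(x,y),top] for x,y in((2,2),(110,2),(110,68),(2,68))])
    roi=np.zeros(g.shape,np.uint8);cv2.fillConvexPoly(roi,P.round().astype(int),1)
    m=((g>=lo)&(g<=hi)&(roi>0)).astype(np.uint8);m=cv2.morphologyEx(m,cv2.MORPH_CLOSE,np.ones((7,7)));m=cv2.morphologyEx(m,cv2.MORPH_OPEN,np.ones((7,7)))
    c=max(cv2.findContours(m,0,1)[0],key=cv2.contourArea)[:,0];J=np.array([jig(px(fn,u,v,top)) for u,v in c])
    far=J[(J[:,0]>J[:,0].max()-5)&(J[:,1]>10)&(J[:,1]<50)];rt=J[(J[:,1]>J[:,1].max()-5)&(J[:,0]>15)&(J[:,0]<85)]
    a=np.polyfit(far[:,1],far[:,0],1);b=np.polyfit(rt[:,0],rt[:,1],1)
    print('end edge x at y=30:',np.polyval(a,30).round(1),'slope',a[0].round(3),'side edge y at x=50:',np.polyval(b,50).round(1),'slope',b[0].round(3),'n',len(far),len(rt))
E
python3 - <<'E'
from h import *
plan([480,-100,200],JA+np.pi/2)
shot('wrist','w14');pcheck('w14',11)
P=proj('w14',[[*unjig(x,y),11] for x,y in((0,0),(100,0),(100,60),(0,60))]);print(P.round())
im=np.load('pics/w14.npz')['color'];g=im.max(2);print(g[:,int(P[1:3,0].mean())][0:200:6])
E
```

```text
t 27.65 P [ 510.6 -239.3  173.8] yaw 3.066 tilt [ 0.0104 -0.0038 -0.9999] F [ 0.3 -0.7 -0.7] w 85.0 j [-0.15  0.32 -0.24  0.   -1.    0.07]
n 3 turn total [-0.003   0.0008 -0.0107] per row [-0.001   0.0003 -0.0036] | shift now-frame [ 0.0407 -0.027  -0.1365] final-frame [ 0.0411 -0.0262 -0.1365] per row [ 0.0137 -0.0087 -0.0455]
end edge x at y=30: 100.1 slope -0.001 side edge y at x=50: 59.3 slope -0.003 n 39 80
[[267.   6.]
 [272. 121.]
 [331. 121.]
 [333.   6.]]
[ 59  55  99 125 125 115 101  96  92  88  85  82  81  75  74  78  74 104
 123 122 108  34  32  26 176 176 161 161 161 159 159 175 177 176]
```

The first plate's edges measure 100.1 and 59.3 mm in the jig frame, so it is flush. Next are the left-hand plates.

>>> play_rows(
  series=[
    [0, -0.01, -0.03, -0.002, 0, -0.005, 0.085],
    [0, -0.01, -0.044, 0, 0, -0.004, 0.085],
    [0, -0.01, -0.044, 0, 0, 0, 0.085],
    [0, -0.01, -0.044, 0, 0, 0, 0.085],
    [0, -0.005, -0.044, 0, 0, 0, 0.085],
    [0, 0, -0.044, 0, 0, 0, 0.085],
    [0, 0, -0.044, 0, 0, 0, 0.085],
    [0, 0, -0.044, 0, 0, 0, 0.085],
    [0, 0, -0.04, 0, 0, 0, 0.085],
    [0, 0, 0, 0, 0, 0, 0.085],
  ],
)

```text
clock: 28.7
position: [544.8, 140.1, 208.3]
ee_rot: [-0.029, -0.704, 0.708, 0.04]
contact_force: [0.1, 0.3, -0.8]
gripper_width: 84.9
```

>>> play_rows(
  series=[
    [0, 0, 0, 0, -0.145, 0, 0.085],
    [0, 0, 0, 0, -0.145, 0, 0.085],
    [0, 0, 0, 0, -0.145, 0, 0.085],
    [0, 0, 0, 0, -0.145, 0, 0.085],
    [0, 0, 0, 0, -0.145, 0, 0.085],
    [0, 0, 0, 0, -0.145, 0, 0.085],
    [0, 0, 0, 0, -0.145, 0, 0.085],
    [0, 0, 0, 0, -0.145, 0, 0.085],
    [0, 0, 0, 0, -0.145, 0, 0.085],
    [0, 0, 0, 0, -0.145, 0, 0.085],
  ],
)

```text
clock: 29.7
position: [546.6, 127.2, 195.1]
ee_rot: [-0.469, 0.546, -0.538, 0.439]
contact_force: [-0.2, 0.7, -0.6]
gripper_width: 85.3
```

Run:
```python
from h import *
plan([500,160,200],-1.515)
shot('wrist','w15');shot('top','top3')
quads('w15',60,140,8,100,60);print('top');quads('top3',90,180,8,100,60,tol=.35)
cv2.imwrite('pics/v12.png',np.load('pics/w15.npz')['color'])
```

```text
t 29.7 P [546.6 127.2 195.1] yaw -1.7455 tilt [-0.0396 -0.018  -0.9991] F [-0.2  0.7 -0.6] w 85.3 j [ 0.52  0.33 -0.17 -0.   -1.11  0.88]
n 2 turn total [ 0.0385 -0.2309  0.0204] per row [ 0.0193 -0.1155  0.0102] | shift now-frame [-0.0241 -0.0036 -0.0518] final-frame [-0.0354 -0.0049 -0.0447] per row [-0.0177 -0.0024 -0.0223]
top
quad [[317, 370], [272, 399], [257, 399], [284, 368]] edges [134.7  38.3 101.3  85.5] c [66.9 43.3] th 2.2389 rel jig 0.745 jig [417.3 510.4]
quad [[451, 200], [452, 227], [412, 218], [412, 197]] edges [111.8  59.  108.4  75.4] c [ 517.5 -363.6] th 1.415 rel jig -0.079 jig [46.1 30. ]
```

View pics/v12.png

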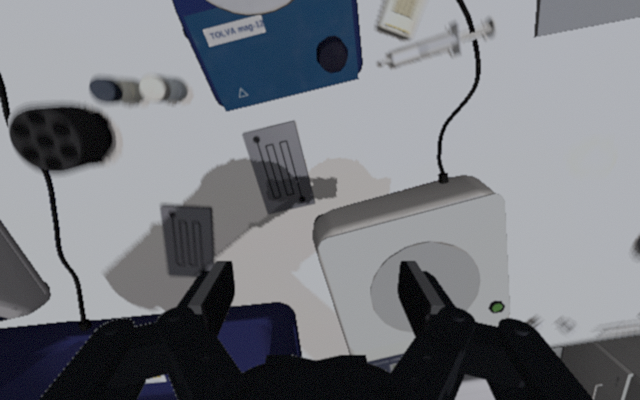

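Plate 2's corners here are about (243,131), (296,122), (314,203) and (266,213). Plate 1's are (162,204), (214,207), (214,276) and (165,275).

```bash
cat >> h.py <<'E'
def plate(fn,pts,z=8):
    w=np.array([px(fn,u,v,z)[:2] for u,v in pts]);e=np.linalg.norm(np.roll(w,-1,0)-w,axis=1)
    if e[0]+e[2]<e[1]+e[3]: w=np.roll(w,-1,0)
    d=w[1]-w[0]+w[2]-w[3];th=np.arctan2(d[1],d[0]);print('c',w.mean(0).round(1),'th',th.round(4),'edges',e.round(1));return w.mean(0),th
E
python3 - <<'E'
from h import *
plate('w15',[(243,131),(296,122),(314,203),(266,213)]);plate('w15',[(162,204),(214,207),(214,276),(165,275)])
for z in(0,100,150): print(z,px('top1',190,260,z).round(),px('top1',225,262,z).round(), 'wrist edge',px('w15',200,308,z).round(),px('w15',290,303,z).round(),'bal',px('w15',315,240,z).round(),px('w15',320,215,z).round())
E
```

```text
c [560.2 161.1] th -3.119 edges [58.9 96.3 59.7 99.3]
c [489.5 294. ] th 2.8305 edges [ 61.   98.5  63.5 100.6]
0 [384. 299.   0.] [379. 204.   0.] wrist edge [383. 317.   0.] [366. 191.   0.] bal [459. 138.   0.] [492. 126.   0.]
100 [380. 269. 100.] [375. 182. 100.] wrist edge [458. 257. 100.] [447. 168. 100.] bal [511. 131. 100.] [535. 123. 100.]
150 [378. 253. 150.] [373. 171. 150.] wrist edge [496. 226. 150.] [487. 157. 150.] bal [537. 128. 150.] [556. 121. 150.]
```

>>> play_rows(
  series=[
    [0, 0, 0, 0.015, -0.11, 0.01, 0.085],
    [-0.006, 0, 0, 0.015, -0.1, 0.01, 0.085],
    [-0.015, 0, 0.005, 0, 0, 0, 0.085],
    [-0.012, 0.015, 0.006, 0, 0, 0, 0.085],
    [0, 0.025, 0.004, 0, 0, 0, 0.085],
    [0, 0.03, 0, 0, 0, 0, 0.085],
    [0, 0.025, 0, 0, 0, 0, 0.085],
    [0, 0, 0, 0, 0, 0, 0.085],
    [0, 0, 0, 0, 0, 0, 0.085],
  ],
)

```text
clock: 30.7
position: [564.5, 162.0, 89.1]
ee_rot: [0.505, -0.502, 0.497, -0.496]
contact_force: [0.3, 0.2, 0.1]
gripper_width: 85.3
```

Run:
```python
from h import *
plan([566,161.5,10],-1.536)
shot('wrist','w16')
g=np.load('pics/w16.npz')['color'].max(2)
m=cv2.morphologyEx((g<118).astype(np.uint8),3,np.ones((5,5)))
P=proj('w16',[[*(np.array([560,161])+[a,b]),8] for a,b in((50,30),(50,-30),(-50,-30),(-50,30))]);print(P.round().tolist())
a,b=P.min(0).astype(int)-40,P.max(0).astype(int)+40
a=np.maximum(a,0);print(g[int(P[:,1].mean()),a[0]:b[0]:6],a[0]);print(g[a[1]:b[1]:6,int(P[:,0].mean())],a[1])
crops('w16',[(a[0],a[1],min(b[0],640),min(b[1],400))],'v13',2)
```

```text
t 30.7 P [564.5 162.   89.1] yaw -1.5694 tilt [-0.0136 -0.0041 -0.9999] F [0.3 0.2 0.1] w 85.3 j [ 0.55  0.46 -0.26 -0.   -0.86  1.02]
n 2 turn total [ 0.0137 -0.0334  0.0038] per row [ 0.0069 -0.0167  0.0019] | shift now-frame [0.0001 0.079  0.0026] final-frame [0.0005 0.0791 0.0015] per row [0.0003 0.0395 0.0007]
[[277.0, 156.0], [355.0, 156.0], [350.0, 269.0], [282.0, 269.0]]
[131 112 101 100 100 100 100  93  54  52  29  54  51  27  52  47  51  83
  51  53 101  99  97 181 182 181 183] 236
[ 94  97 199 198 198 197 200 133 134 133 133 119 115  87  32  25  18  25
  24  28  56  83  91 104 104 100 181 180 181 181 180 194] 116
```

View pics/v13.png

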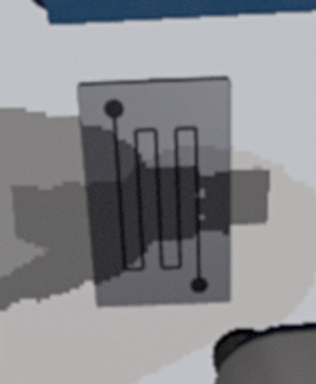

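Run:
```python
from h import *
c,th=plate('w16',[(236+u/2,116+v/2) for u,v in[(79,84),(230,78),(231,300),(96,306)]])
plan([566,c[1],0],th+np.pi/2)
```

```text
c [560.6 161.2] th -3.1036 edges [58.2 98.3 59.8 98.8]
t 30.75 P [564.1 161.9  89. ] yaw -1.5695 tilt [-0.0142 -0.0038 -0.9999] F [ 0.1  0.1 -0.3] w 85.0 j [ 0.55  0.46 -0.26 -0.01 -0.86  1.02]
n 2 turn total [ 0.0143 -0.0367  0.0036] per row [ 0.0071 -0.0183  0.0018] | shift now-frame [0.0003 0.0889 0.0031] final-frame [0.0007 0.089  0.0018] per row [0.0004 0.0445 0.0009]
```

>>> play_rows(
  series=[
    [0, 0.02, 0.002, 0.007, -0.018, 0.002, 0.085],
    [0, 0.025, 0, 0.007, -0.018, 0.002, 0.085],
    [0, 0.02, 0, 0, 0, 0, 0.085],
    [0, 0.008, 0, 0, 0, 0, 0.085],
    [0, 0, 0, 0, 0, 0, 0.085],
    [0, 0, 0, 0, 0, 0, 0.085],
  ],
)

```text
clock: 31.35
position: [573.2, 166.1, 22.4]
ee_rot: [-0.503, 0.489, -0.493, 0.515]
contact_force: [0.2, 0.1, -0.5]
gripper_width: 85.3
```

Run:
```python
from h import *
plan([565,161.2,-1],-1.533)
```

```text
t 31.35 P [573.2 166.1  22.4] yaw -1.5346 tilt [ 0.0164  0.0083 -0.9998] F [ 0.2  0.1 -0.5] w 85.3 j [ 0.55  0.55 -0.32  0.   -0.68  1.05]
n 1 turn total [-0.0167 -0.0017 -0.0077] per row [-0.0167 -0.0017 -0.0077] | shift now-frame [ 0.0048  0.0232 -0.0087] final-frame [ 0.0046  0.0234 -0.0084] per row [ 0.0046  0.0234 -0.0084]
```

>>> play_rows(
  series=[
    [0.003, 0.003, -0.006, -0.016, -0.002, -0.008, 0.085],
    [0.002, 0.008, -0.002, 0, 0, 0, 0.085],
    [0, 0.007, 0, 0, 0, 0, 0.085],
    [0, 0.003, 0, 0, 0, 0, 0.085],
    [0, 0, 0, 0, 0, 0, 0.085],
    [0, 0, 0, 0, 0, 0, 0.075],
  ],
)

```text
clock: 31.95
position: [566.6, 161.3, 2.8]
ee_rot: [-0.508, 0.49, -0.491, 0.511]
contact_force: [-0.2, -0.2, 0.4]
gripper_width: 74.8
```

Run:
```python
from h import *
plan([565,161.2,-1],-1.533)
```

```text
t 31.95 P [566.6 161.3   2.8] yaw -1.5327 tilt [ 0.0045  0.0018 -1.    ] F [-0.2 -0.2  0.4] w 74.8 j [ 0.55  0.58 -0.34  0.   -0.65  1.06]
n 1 turn total [-0.0046  0.0003 -0.0016] per row [-0.0046  0.0003 -0.0016] | shift now-frame [ 0.0001  0.0038 -0.0016] final-frame [ 0.0001  0.0038 -0.0016] per row [ 0.0001  0.0038 -0.0016]
```

>>> play_rows(
  series=[
    [0, 0.003, -0.001, -0.004, 0, -0.001, 0.07],
    [0, 0.0005, 0, 0, 0, 0, 0.062],
    [0, 0, 0, 0, 0, 0, 0.05],
    [0, 0, 0, 0, 0, 0, 0.05],
    [0, 0, 0, 0, 0, 0, 0.05],
    [0, 0, 0, 0, 0, 0, 0.05],
  ],
)

```text
clock: 32.55
position: [566.0, 161.6, 0.0]
ee_rot: [-0.509, 0.49, -0.49, 0.51]
contact_force: [1.2, -0.5, 0.7]
gripper_width: 57.3
```

>>> play_rows(
  series=[
    [0, -0.01, 0, 0, 0, 0, 0.05],
    [0, -0.025, 0, 0, 0, 0, 0.05],
    [0, -0.03, 0, 0, 0, 0, 0.05],
    [0, -0.03, 0, 0, 0, 0, 0.05],
    [0, -0.03, 0, 0, 0, 0, 0.05],
    [0, -0.02, 0, 0, 0, 0, 0.05],
    [0, 0, 0, 0, 0, 0, 0.05],
    [0, 0, 0, 0, 0, 0, 0.05],
  ],
)

```text
clock: 33.35
position: [565.0, 160.8, 153.0]
ee_rot: [-0.509, 0.49, -0.49, 0.509]
contact_force: [0.1, 0.4, -1.7]
gripper_width: 57.3
```

Run:
```python
from h import *
plan([500,-240,130],JA+np.pi/2-np.pi)
shot('wrist','w17');g=np.load('pics/w17.npz')['color'].max(2)
print(g[100:330:10,316])
```

```text
t 33.35 P [565.  160.8 153. ] yaw -1.5327 tilt [ 0.e+00  1.e-04 -1.e+00] F [ 0.1  0.4 -1.7] w 57.3 j [ 0.55  0.39 -0.2  -0.   -0.99  1.06]
n 11 turn total [-1.0000e-04 -1.4562e+00 -1.0000e-04] per row [-0.     -0.1324 -0.    ] | shift now-frame [ 0.3981  0.023  -0.0802] final-frame [-0.0342  0.023  -0.4046] per row [-0.0031  0.0021 -0.0368]
[106 108 102 210 210 210 144 110 108  52 137 136 138  10  16  20  22  18
  19  17  23  23  19]
```

>>> play_rows(
  series=[
    [0, 0, 0, 0, 0.14, 0, 0.05],
    [0, 0, 0, 0, 0.14, 0, 0.05],
    [0, 0, 0, 0, 0.14, 0, 0.05],
    [0, 0, 0, 0, 0.14, 0, 0.05],
    [0, 0, 0, 0, 0.14, 0, 0.05],
    [0, 0, 0, 0, 0.14, 0, 0.05],
    [0, 0, 0, 0, 0.14, 0, 0.05],
    [0, 0, 0, 0, 0.14, 0, 0.05],
    [0, 0, 0, 0, 0.14, 0, 0.05],
    [0, 0, 0, 0, 0.14, 0, 0.05],
  ],
)

```text
clock: 34.4
position: [556.8, 156.7, 136.3]
ee_rot: [0.063, -0.701, 0.709, -0.042]
contact_force: [0.4, -1.0, -0.4]
gripper_width: 57.0
```

Run:
```python
from h import *
plan([*unjig(60,45),90],JA+np.pi/2-np.pi)
```

```text
t 34.4 P [556.8 156.7 136.3] yaw -2.9921 tilt [-0.0286 -0.0143 -0.9995] F [ 0.4 -1.  -0.4] w 57.0 j [ 0.55  0.41 -0.22 -0.   -0.98 -0.4 ]
n 11 turn total [-0.0133  0.2261  0.0292] per row [-0.0012  0.0206  0.0027] | shift now-frame [0.1264 0.0551 0.4911] final-frame [0.0144 0.0463 0.5078] per row [0.0013 0.0042 0.0462]
```

>>> play_rows(
  series=[
    [0.003, -0.01, 0, -0.006, 0.115, 0.014, 0.05],
    [0.003, -0.01, 0, -0.006, 0.11, 0.014, 0.05],
    [0.003, 0, 0.025, 0, 0, 0, 0.05],
    [0.003, 0, 0.043, 0, 0, 0, 0.05],
    [0.003, 0, 0.046, 0, 0, 0, 0.05],
    [0.003, 0, 0.046, 0, 0, 0, 0.05],
    [0.002, 0, 0.046, 0, 0, 0, 0.05],
    [0, 0, 0.046, 0, 0, 0, 0.05],
    [0, 0, 0.046, 0, 0, 0, 0.05],
    [0, 0, 0.046, 0, 0, 0, 0.05],
  ],
)

```text
clock: 35.4
position: [499.3, -193.2, 144.6]
ee_rot: [-0.017, -0.703, 0.71, 0.037]
contact_force: [0.8, 0.3, -1.3]
gripper_width: 57.3
```

Run:
```python
from h import *
plan([*unjig(66,50),80],JA+np.pi/2-np.pi)
```

```text
t 35.4 P [ 499.3 -193.2  144.6] yaw 3.0646 tilt [-0.0279 -0.0086 -0.9996] F [ 0.8  0.3 -1.3] w 57.3 j [-0.06  0.33 -0.32  0.01 -0.95 -0.02]
n 4 turn total [-0.0107 -0.0004  0.0272] per row [-0.0027 -0.0001  0.0068] | shift now-frame [-0.013   0.0658  0.1479] final-frame [-0.0112  0.0646  0.1486] per row [-0.0028  0.0161  0.0371]
```

>>> play_rows(
  series=[
    [-0.001, 0.005, 0.035, -0.003, 0, 0.008, 0.05],
    [-0.003, 0.014, 0.037, -0.003, 0, 0.008, 0.05],
    [-0.002, 0.018, 0.033, -0.003, 0, 0.007, 0.05],
    [-0.002, 0.016, 0.02, 0, 0, 0.004, 0.05],
    [0, 0.005, 0.005, 0, 0, 0, 0.05],
    [0, 0, 0, 0, 0, 0, 0.05],
    [0, 0, 0, 0, 0, 0, 0.05],
  ],
)

```text
clock: 36.1
position: [489.0, -332.5, 76.1]
ee_rot: [0.025, 0.708, -0.705, -0.036]
contact_force: [-0.9, 0.4, -0.4]
gripper_width: 57.3
```

```bash
cat >> h.py <<'E'
def held(fn,off):
    """front edge of held plate; off = plate bottom minus TCP z"""
    s=read_state();P=np.array(s['position']);top=P[2]+off+8;print('TCP jig',jig(P).round(1))
    shot('wrist',fn);g=np.load('pics/'+fn+'.npz')['color'].max(2).astype(float)
    best=[]
    for u in range(285,350,5):
        d=np.abs(cv2.GaussianBlur(g[:,u-2:u+3].mean(1)[:,None],(1,3),0).ravel()); dd=d[3:]-d[:-3]
        best.append((u,[(int(v)+1,int(dd[v])) for v in np.argsort(-abs(dd))[:60] if 90<v<260 and abs(dd[v])>25][:5]))
    for b in best[::3]: print(b,[jig(px(fn,b[0],v,top))[0].round(1) for v,_ in b[1]])
E
python3 - <<'E'
from h import *
plan([*unjig(50,34),40],JA+np.pi/2-np.pi)
held('w18',0)
E
```

```text
t 36.1 P [ 489.  -332.5   76.1] yaw 3.0557 tilt [-0.0153  0.0039 -0.9999] F [-0.9  0.4 -0.4] w 57.3 j [-0.32  0.49 -0.26  0.   -0.84  0.24]
n 2 turn total [ 0.0027 -0.0094  0.0155] per row [ 0.0013 -0.0047  0.0078] | shift now-frame [-0.0276  0.0356  0.0248] final-frame [-0.0268  0.0361  0.0249] per row [-0.0134  0.018   0.0125]
TCP jig [74.9 60.8]
(285, [(119, -96), (120, -94), (203, -65), (118, -62), (204, -55)]) [np.float64(-3.2), np.float64(-2.8), np.float64(36.2), np.float64(-3.6), np.float64(36.7)]
(300, [(119, -92), (120, -92), (118, -58), (121, -53), (179, -51)]) [np.float64(-3.1), np.float64(-2.7), np.float64(-3.6), np.float64(-2.3), np.float64(24.2)]
(315, [(120, -134), (119, -119), (121, -101), (118, -72), (226, -46)]) [np.float64(-2.6), np.float64(-3.1), np.float64(-2.2), np.float64(-3.5), np.float64(48.6)]
(330, [(119, -112), (118, -95), (120, -95), (117, -58), (121, -53)]) [np.float64(-3.0), np.float64(-3.4), np.float64(-2.6), np.float64(-3.9), np.float64(-2.1)]
(345, [(177, -72), (176, -56), (178, -55), (226, -55), (225, -49)]) [np.float64(23.6), np.float64(23.1), np.float64(24.0), np.float64(48.9), np.float64(48.3)]
```

>>> play_rows(
  series=[
    [-0.012, 0, 0.01, 0.002, -0.005, 0.008, 0.05],
    [-0.01, 0.005, 0.008, 0.001, -0.004, 0.007, 0.05],
    [-0.002, 0.015, 0.002, 0, 0, 0, 0.05],
    [0, 0.015, 0, 0, 0, 0, 0.05],
    [0, 0.005, 0, 0, 0, 0, 0.05],
    [0, 0, 0, 0, 0, 0, 0.05],
    [0, 0, 0, 0, 0, 0, 0.05],
  ],
)

```text
clock: 36.85
position: [514.4, -349.9, 35.3]
ee_rot: [-0.025, -0.707, 0.707, 0.023]
contact_force: [-1.0, -0.2, -1.1]
gripper_width: 57.8
```

Run:
```python
from h import *
print(jig(read_state()['position']).round(1))
plan([*unjig(50,33.5),17],JA+np.pi/2-np.pi)
```

```text
[59.4 34.1]
t 36.85 P [ 514.4 -349.9   35.3] yaw 3.0724 tilt [ 2.8e-03 -5.0e-04 -1.0e+00] F [-1.  -0.2 -1.1] w 57.8 j [-0.34  0.57 -0.23 -0.   -0.77  0.27]
n 1 turn total [-0.0003  0.0073 -0.0028] per row [-0.0003  0.0073 -0.0028] | shift now-frame [-0.0005  0.0183  0.0094] final-frame [-0.0006  0.0183  0.0094] per row [-0.0006  0.0183  0.0094]
```

>>> play_rows(
  series=[
    [0, 0.008, 0.003, 0, 0.007, 0, 0.05],
    [0, 0.006, 0.003, 0, 0, 0, 0.05],
    [-0.002, 0.004, 0.002, 0, 0, 0, 0.05],
    [-0.002, 0.001, 0.002, 0, 0, 0, 0.05],
    [-0.001, 0, 0.0015, 0, 0, 0, 0.05],
    [-0.001, 0, 0.0015, 0, 0, 0, 0.05],
  ],
)

```text
clock: 37.45
position: [517.6, -363.5, 15.0]
ee_rot: [0.026, 0.707, -0.706, -0.028]
contact_force: [-2.8, 1.8, -0.8]
gripper_width: 57.6
```

Run:
```python
from h import *
print(jig(read_state()['position']).round(1))
plan([*unjig(46,30),12],JA+np.pi/2-np.pi)
```

```text
[46.2 29.9]
t 37.45 P [ 517.6 -363.5   15. ] yaw 3.065 tilt [-0.0016  0.0016 -1.    ] F [-2.8  1.8 -0.8] w 57.6 j [-0.36  0.61 -0.21 -0.   -0.75  0.28]
n 1 turn total [ 0.0015 -0.0001  0.0017] per row [ 0.0015 -0.0001  0.0017] | shift now-frame [0.0001 0.003  0.0002] final-frame [0.0001 0.003  0.0002] per row [0.0001 0.003  0.0002]
```

>>> play_rows(
  series=[
    [-0.0005, 0, 0.0015, 0, 0, 0, 0.05],
    [-0.0005, 0, 0.0015, 0, 0, 0, 0.05],
    [-0.0005, 0.0015, 0.001, 0, 0, 0, 0.05],
    [-0.0005, 0.0015, 0.001, 0, 0, 0, 0.05],
    [-0.0005, 0.001, 0.0005, 0, 0, 0, 0.05],
  ],
)

```text
clock: 37.95
position: [517.5, -365.4, 12.3]
ee_rot: [0.024, 0.709, -0.704, -0.03]
contact_force: [-3.4, 1.9, 0.7]
gripper_width: 56.9
```

Run:
```python
from h import *
print(jig(read_state()['position']).round(1))
plan([*unjig(46,30),11],JA+np.pi/2-np.pi)
```

```text
[44.3 29.9]
t 37.95 P [ 517.5 -365.4   12.3] yaw 3.0653 tilt [-0.0077  0.0079 -0.9999] F [-3.4  1.9  0.7] w 56.9 j [-0.36  0.62 -0.2  -0.01 -0.76  0.29]
n 1 turn total [0.0073 0.0001 0.0083] per row [0.0073 0.0001 0.0083] | shift now-frame [ 0.0001  0.0013 -0.0017] final-frame [ 0.0001  0.0013 -0.0017] per row [ 0.0001  0.0013 -0.0017]
```

>>> play_rows(
  series=[
    [-0.0005, 0.001, 0.0008, 0.007, 0, 0.008, 0.05],
    [-0.0005, 0.0012, 0.0008, 0, 0, 0, 0.05],
    [0, 0.0005, 0, 0, 0, 0, 0.05],
    [0, 0, 0, 0, 0, 0, 0.062],
    [0, 0, 0, 0, 0, 0, 0.07],
    [0, 0, 0, 0, 0, 0, 0.08],
    [0, -0.015, 0, 0, 0, 0, 0.08],
    [0, -0.03, 0, 0, 0, 0, 0.085],
    [0, -0.03, -0.01, 0, 0, 0, 0.085],
    [0, -0.03, -0.03, 0, 0, 0, 0.085],
  ],
)

```text
clock: 38.95
position: [522.4, -329.3, 118.8]
ee_rot: [-0.029, -0.706, 0.707, 0.028]
contact_force: [0.8, 0.0, 0.3]
gripper_width: 85.0
```

>>> play_rows(
  series=[
    [0, -0.02, -0.04, 0, 0, 0, 0.085],
    [0, -0.02, -0.04, 0, 0, 0, 0.085],
    [0, 0, -0.02, 0, 0, 0, 0.085],
    [0, 0, 0, 0, 0, 0, 0.085],
    [0, 0, 0, 0, 0, 0, 0.085],
  ],
)

```text
clock: 39.45
position: [536.5, -226.3, 174.0]
ee_rot: [-0.037, -0.704, 0.709, 0.018]
contact_force: [0.9, -0.3, 0.2]
gripper_width: 84.6
```

Run:
```python
from h import *
plan([460,230,220],JA+np.pi/2-np.pi)
shot('wrist','w19');pcheck('w19',19)
```

```text
t 39.45 P [ 536.5 -226.3  174. ] yaw 3.0643 tilt [ 0.0261 -0.0083 -0.9996] F [ 0.9 -0.3  0.2] w 84.6 j [-0.12  0.35 -0.21  0.01 -0.99  0.04]
n 10 turn total [-0.0062 -0.0009 -0.0267] per row [-0.0006 -0.0001 -0.0027] | shift now-frame [ 0.1103 -0.0517 -0.4487] final-frame [ 0.1112 -0.046  -0.4491] per row [ 0.0111 -0.0046 -0.0449]
end edge x at y=30: 100.1 slope 0.002 side edge y at x=50: 59.3 slope -0.002 n 41 86
```

>>> play_rows(
  series=[
    [0.015, -0.01, -0.03, -0.006, 0, -0.02, 0.085],
    [0.015, -0.01, -0.044, 0, 0, -0.007, 0.085],
    [0.01, -0.01, -0.044, 0, 0, 0, 0.085],
    [0.005, -0.01, -0.044, 0, 0, 0, 0.085],
    [0.005, -0.005, -0.045, 0, 0, 0, 0.085],
    [0.005, 0, -0.045, 0, 0, 0, 0.085],
    [0.005, 0, -0.045, 0, 0, 0, 0.085],
    [0.005, 0, -0.045, 0, 0, 0, 0.085],
    [0.005, 0, -0.045, 0, 0, 0, 0.085],
    [0.005, 0, -0.045, 0, 0, 0, 0.085],
  ],
)

```text
clock: 40.5
position: [501.5, 210.5, 217.2]
ee_rot: [-0.036, -0.705, 0.707, 0.039]
contact_force: [-0.3, 0.2, -0.9]
gripper_width: 84.9
```

>>> play_rows(
  series=[
    [0, 0, -0.03, 0, -0.1, 0, 0.085],
    [0, 0, 0, 0, -0.145, 0, 0.085],
    [0, 0, 0, 0, -0.145, 0, 0.085],
    [0, 0, 0, 0, -0.145, 0, 0.085],
    [0, 0, 0, 0, -0.145, 0, 0.085],
    [0, 0, 0, 0, -0.145, 0, 0.085],
    [0, 0, 0, 0, -0.145, 0, 0.085],
    [0, 0, 0, 0, -0.145, 0, 0.085],
    [0, 0, 0, 0, -0.145, 0, 0.085],
    [0, 0, 0, 0, -0.145, 0, 0.085],
  ],
)

```text
clock: 41.5
position: [511.7, 238.3, 210.7]
ee_rot: [0.446, -0.554, 0.554, -0.434]
contact_force: [0.7, 0.8, -1.3]
gripper_width: 85.2
```

Run:
```python
from h import *
plan([489,295,90],-1.83)
```

```text
t 41.5 P [511.7 238.3 210.7] yaw -1.7983 tilt [-0.0127 -0.0101 -0.9999] F [ 0.7  0.8 -1.3] w 85.2 j [ 0.72  0.31 -0.16 -0.   -1.12  0.62]
n 3 turn total [0.0099 0.0316 0.0129] per row [0.0033 0.0105 0.0043] | shift now-frame [-0.0516  0.1204 -0.0337] final-frame [-0.049   0.1207 -0.0365] per row [-0.0163  0.0402 -0.0122]
```

>>> play_rows(
  series=[
    [-0.013, 0.01, -0.009, 0.003, 0.01, 0.004, 0.085],
    [-0.014, 0.02, -0.01, 0.003, 0.01, 0.004, 0.085],
    [-0.012, 0.03, -0.009, 0.003, 0.01, 0.004, 0.085],
    [-0.006, 0.03, -0.005, 0, 0, 0, 0.085],
    [0, 0.02, 0, 0, 0, 0, 0.085],
    [0, 0, 0, 0, 0, 0, 0.085],
    [0, 0, 0, 0, 0, 0, 0.085],
  ],
)

```text
clock: 42.2
position: [496.6, 284.7, 95.7]
ee_rot: [0.429, -0.562, 0.563, -0.428]
contact_force: [0.5, -0.0, 0.1]
gripper_width: 84.9
```

Run:
```python
from h import *
plan([489,295,90],-1.83)
shot('wrist','w20');crops('w20',[(190,90,450,340)],'v14',2)
```

```text
t 42.2 P [496.6 284.7  95.7] yaw -1.8399 tilt [ 1.0e-04 -2.9e-03 -1.0e+00] F [ 0.5 -0.   0.1] w 84.9 j [ 0.8   0.43 -0.3   0.   -0.84  0.5 ]
n 1 turn total [-0.0008 -0.0099  0.0028] per row [-0.0008 -0.0099  0.0028] | shift now-frame [-0.0079  0.0057 -0.01  ] final-frame [-0.008   0.0057 -0.0099] per row [-0.008   0.0057 -0.0099]
```

View pics/v14.png

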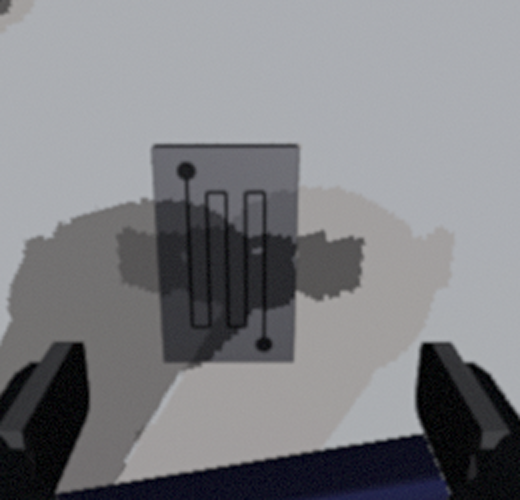

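The crop shows the third plate squarely between the fingers, with top-face corners at about (152,149), (299,149), (294,361) and (164,361).

Run:
```python
from h import *
c,th=plate('w20',[(190+u/2,90+v/2) for u,v in[(152,149),(299,149),(294,361),(164,361)]])
plan([*c,22],th+np.pi/2)
```

```text
c [489.7 296.7] th 2.8736 edges [59.  97.5 59.2 97.4]
t 42.25 P [496.4 284.7  95.7] yaw -1.8402 tilt [-2.0e-04 -2.7e-03 -1.0e+00] F [-0.8 -0.  -0.5] w 85.1 j [ 0.8   0.43 -0.3   0.   -0.84  0.5 ]
n 2 turn total [-0.0006 -0.0014  0.0027] per row [-0.0003 -0.0007  0.0013] | shift now-frame [-0.01    0.0737 -0.0096] final-frame [-0.0098  0.0737 -0.0096] per row [-0.0049  0.0369 -0.0048]
```

>>> play_rows(
  series=[
    [-0.005, 0.015, -0.005, 0, 0, 0.002, 0.085],
    [-0.004, 0.022, -0.004, 0, 0, 0, 0.085],
    [0, 0.02, 0, 0, 0, 0, 0.085],
    [0, 0.012, 0, 0, 0, 0, 0.085],
    [0, 0, 0, 0, 0, 0, 0.085],
    [0, 0, 0, 0, 0, 0, 0.085],
  ],
)

```text
clock: 42.85
position: [497.3, 298.5, 33.5]
ee_rot: [-0.421, 0.563, -0.563, 0.434]
contact_force: [-0.3, 0.4, 0.6]
gripper_width: 85.1
```

Run:
```python
from h import *
plan([489.7,296.7,-1],2.8736+np.pi/2)
```

```text
t 42.85 P [497.3 298.5  33.5] yaw -1.8431 tilt [ 0.0139  0.0108 -0.9998] F [-0.3  0.4  0.6] w 85.1 j [ 0.82  0.52 -0.35  0.   -0.69  0.47]
n 1 turn total [-0.0106 -0.0044 -0.0141] per row [-0.0106 -0.0044 -0.0141] | shift now-frame [ 0.0043  0.0344 -0.0072] final-frame [ 0.0038  0.0345 -0.0069] per row [ 0.0038  0.0345 -0.0069]
```

>>> play_rows(
  series=[
    [0.003, 0.01, -0.005, -0.01, -0.004, -0.013, 0.085],
    [0.001, 0.011, -0.002, 0, 0, 0, 0.085],
    [0, 0.006, 0, 0, 0, 0, 0.085],
    [0, 0.002, 0, 0, 0, 0, 0.085],
    [0, 0, 0, 0, 0, 0, 0.085],
    [0, 0, 0, 0, 0, 0, 0.075],
  ],
)

```text
clock: 43.45
position: [490.4, 297.4, 4.5]
ee_rot: [-0.427, 0.563, -0.562, 0.43]
contact_force: [-0.9, -0.2, -0.2]
gripper_width: 74.9
```

Run:
```python
from h import *
plan([489.7,296.7,-0.5],2.8736+np.pi/2)
```

```text
t 43.45 P [490.4 297.4   4.5] yaw -1.8387 tilt [ 0.003   0.0031 -1.    ] F [-0.9 -0.2 -0.2] w 74.9 j [ 0.83  0.56 -0.38  0.   -0.64  0.48]
n 1 turn total [-0.0021  0.0001 -0.0038] per row [-0.0021  0.0001 -0.0038] | shift now-frame [ 0.0009  0.005  -0.0005] final-frame [ 0.0009  0.005  -0.0005] per row [ 0.0009  0.005  -0.0005]
```

>>> play_rows(
  series=[
    [0.001, 0.004, 0, -0.002, 0, -0.003, 0.07],
    [0, 0.0005, 0, 0, 0, 0, 0.062],
    [0, 0, 0, 0, 0, 0, 0.05],
    [0, 0, 0, 0, 0, 0, 0.05],
    [0, 0, 0, 0, 0, 0, 0.05],
    [0, 0, 0, 0, 0, 0, 0.05],
  ],
)

```text
clock: 44.05
position: [490.7, 297.0, 1.3]
ee_rot: [-0.428, 0.562, -0.562, 0.43]
contact_force: [-0.1, 0.5, -0.0]
gripper_width: 56.9
```

>>> play_rows(
  series=[
    [0, -0.01, 0, 0, 0, 0, 0.05],
    [0, -0.025, 0, 0, 0, 0, 0.05],
    [0, -0.03, 0, 0, 0, 0, 0.05],
    [0, -0.03, 0, 0, 0, 0, 0.05],
    [0, -0.03, 0, 0, 0, 0, 0.05],
    [0, -0.025, 0, 0, 0, 0, 0.05],
    [0, 0, 0, 0, 0, 0, 0.05],
    [0, 0, 0, 0, 0, 0, 0.05],
  ],
)

```text
clock: 44.85
position: [489.9, 295.7, 159.6]
ee_rot: [-0.428, 0.562, -0.562, 0.429]
contact_force: [0.2, -0.1, -0.6]
gripper_width: 56.6
```

>>> play_rows(
  series=[
    [0, -0.003, 0, 0, 0.14, 0, 0.05],
    [0, -0.002, 0, 0, 0.14, 0, 0.05],
    [0, -0.002, 0, 0, 0.14, 0, 0.05],
    [0, -0.002, 0, 0, 0.14, 0, 0.05],
    [0, -0.002, 0, 0, 0.14, 0, 0.05],
    [0, -0.002, 0, 0, 0.14, 0, 0.05],
    [0, -0.002, 0, 0, 0.14, 0, 0.05],
    [0, -0.002, 0, 0, 0.14, 0, 0.05],
    [0, -0.002, 0, 0, 0.14, 0, 0.05],
    [0, 0, 0, 0, 0.05, 0, 0.05],
  ],
)

```text
clock: 45.85
position: [483.3, 290.0, 165.6]
ee_rot: [-0.016, -0.7, 0.713, 0.03]
contact_force: [-0.0, 0.3, -1.2]
gripper_width: 56.4
```

Run:
```python
from h import *
plan([*unjig(66,52),90],JA+np.pi/2-np.pi)
```

```text
t 45.85 P [483.3 290.  165.6] yaw 3.0766 tilt [-0.0204 -0.0169 -0.9996] F [-0.   0.3 -1.2] w 56.4 j [ 0.83  0.35 -0.22 -0.   -1.03 -0.89]
n 13 turn total [-0.0183  0.0117  0.0191] per row [-0.0014  0.0009  0.0015] | shift now-frame [-0.0562  0.086   0.6284] final-frame [-0.062   0.0756  0.6291] per row [-0.0048  0.0058  0.0484]
```

>>> play_rows(
  series=[
    [-0.001, 0, 0.03, -0.008, 0.006, 0.009, 0.05],
    [-0.001, 0, 0.044, -0.008, 0.005, 0.009, 0.05],
    [-0.001, 0, 0.046, 0, 0, 0, 0.05],
    [-0.001, 0, 0.046, 0, 0, 0, 0.05],
    [-0.001, 0, 0.046, 0, 0, 0, 0.05],
    [-0.001, 0, 0.046, 0, 0, 0, 0.05],
    [-0.001, 0, 0.046, 0, 0, 0, 0.05],
    [-0.001, 0, 0.046, 0, 0, 0, 0.05],
    [-0.001, 0, 0.046, 0, 0, 0, 0.05],
    [-0.001, 0, 0.046, 0, 0, 0, 0.05],
  ],
)

```text
clock: 46.85
position: [452.9, -164.2, 157.3]
ee_rot: [-0.016, -0.703, 0.71, 0.031]
contact_force: [1.4, 1.0, -0.4]
gripper_width: 56.7
```

Run:
```python
from h import *
plan([*unjig(66,55),80],JA+np.pi/2-np.pi)
```

```text
t 46.85 P [ 452.9 -164.2  157.3] yaw 3.0751 tilt [-0.0214 -0.0097 -0.9997] F [ 1.4  1.  -0.4] w 56.7 j [-0.    0.22 -0.44  0.01 -0.93 -0.07]
n 5 turn total [-0.0112  0.0102  0.0206] per row [-0.0022  0.002   0.0041] | shift now-frame [-0.0545  0.0781  0.1736] final-frame [-0.0546  0.0773  0.1739] per row [-0.0109  0.0155  0.0348]
```

>>> play_rows(
  series=[
    [-0.008, 0.008, 0.03, -0.004, 0.003, 0.007, 0.05],
    [-0.011, 0.014, 0.035, -0.004, 0.003, 0.007, 0.05],
    [-0.011, 0.015, 0.035, -0.003, 0.003, 0.006, 0.05],
    [-0.01, 0.015, 0.03, 0, 0, 0, 0.05],
    [-0.006, 0.015, 0.018, 0, 0, 0, 0.05],
    [0, 0, 0, 0, 0, 0, 0.05],
    [0, 0, 0, 0, 0, 0, 0.05],
  ],
)

```text
clock: 47.55
position: [480.6, -325.9, 79.2]
ee_rot: [0.025, 0.708, -0.705, -0.036]
contact_force: [-0.1, 1.0, -1.4]
gripper_width: 56.5
```

Run:
```python
from h import *
print(jig(read_state()['position']).round(1))
plan([*unjig(56,34.5),45],JA+np.pi/2-np.pi)
```

```text
[80.8 69.6]
t 47.55 P [ 480.6 -325.9   79.2] yaw 3.0555 tilt [-0.0146  0.0056 -0.9999] F [-0.1  1.  -1.4] w 56.5 j [-0.32  0.47 -0.28 -0.   -0.84  0.23]
n 2 turn total [ 0.0044 -0.0096  0.015 ] per row [ 0.0022 -0.0048  0.0075] | shift now-frame [-0.0359  0.0336  0.0246] final-frame [-0.0351  0.0342  0.0248] per row [-0.0176  0.0171  0.0124]
```

>>> play_rows(
  series=[
    [-0.016, 0, 0.01, 0.003, -0.005, 0.008, 0.05],
    [-0.015, 0.005, 0.009, 0.002, -0.005, 0.007, 0.05],
    [-0.003, 0.013, 0.003, 0, 0, 0, 0.05],
    [0, 0.013, 0, 0, 0, 0, 0.05],
    [0, 0, 0, 0, 0, 0, 0.05],
    [0, 0, 0, 0, 0, 0, 0.05],
  ],
)

```text
clock: 48.15
position: [510.7, -345.4, 45.8]
ee_rot: [0.024, 0.707, -0.706, -0.027]
contact_force: [0.5, -0.3, 0.3]
gripper_width: 56.7
```

Run:
```python
from h import *
print(jig(read_state()['position']).round(1))
plan([*unjig(54,33.5),26],JA+np.pi/2-np.pi)
```

```text
[63.7 38.2]
t 48.15 P [ 510.7 -345.4   45.8] yaw 3.0699 tilt [-0.0042  0.0021 -1.    ] F [ 0.5 -0.3  0.3] w 56.7 j [-0.33  0.55 -0.23 -0.   -0.79  0.26]
n 1 turn total [0.0018 0.0048 0.0044] per row [0.0018 0.0048 0.0044] | shift now-frame [-0.0047  0.0198  0.0097] final-frame [-0.0047  0.0198  0.0097] per row [-0.0047  0.0198  0.0097]
```

>>> play_rows(
  series=[
    [-0.003, 0.007, 0.004, 0.001, 0.004, 0.004, 0.05],
    [-0.002, 0.007, 0.004, 0, 0, 0, 0.05],
    [-0.001, 0.004, 0.002, 0, 0, 0, 0.05],
    [-0.001, 0.002, 0.001, 0, 0, 0, 0.05],
    [-0.001, 0, 0.001, 0, 0, 0, 0.05],
    [-0.001, 0, 0.001, 0, 0, 0, 0.05],
  ],
)

```text
clock: 48.75
position: [518.0, -359.2, 24.6]
ee_rot: [0.026, 0.707, -0.706, -0.027]
contact_force: [-3.0, 1.2, 0.4]
gripper_width: 56.7
```

Run:
```python
from h import *
print(jig(read_state()['position']).round(1))
plan([*unjig(50,30),22],JA+np.pi/2-np.pi)
```

```text
[50.4 29.9]
t 48.75 P [ 518.  -359.2   24.6] yaw 3.0656 tilt [-0.0016  0.0016 -1.    ] F [-3.   1.2  0.4] w 56.7 j [-0.35  0.6  -0.21 -0.   -0.77  0.28]
n 1 turn total [0.0015 0.0005 0.0017] per row [0.0015 0.0005 0.0017] | shift now-frame [0.0001 0.0026 0.0004] final-frame [0.0001 0.0026 0.0004] per row [0.0001 0.0026 0.0004]
```

>>> play_rows(
  series=[
    [-0.0005, 0, 0.0015, 0, 0, 0, 0.05],
    [-0.0005, 0.001, 0.0015, 0, 0, 0, 0.05],
    [-0.0005, 0.001, 0.001, 0, 0, 0, 0.05],
    [-0.0005, 0.0015, 0.001, 0, 0, 0, 0.05],
    [-0.0005, 0.001, 0.0008, 0, 0, 0, 0.05],
  ],
)

```text
clock: 49.25
position: [517.9, -360.3, 21.4]
ee_rot: [0.024, 0.71, -0.703, -0.03]
contact_force: [-3.1, 4.3, 5.4]
gripper_width: 56.6
```

Run:
```python
from h import *
print(jig(read_state()['position']).round(1))
plan([*unjig(50,30),22],JA+np.pi/2-np.pi)
```

```text
[49.4 29.9]
t 49.25 P [ 517.9 -360.3   21.4] yaw 3.0654 tilt [-0.0077  0.0091 -0.9999] F [-3.1  4.3  5.4] w 56.6 j [-0.35  0.61 -0.2  -0.01 -0.78  0.28]
n 1 turn total [0.0085 0.0003 0.0084] per row [0.0085 0.0003 0.0084] | shift now-frame [ 0.0001 -0.0006 -0.0007] final-frame [ 0.0001 -0.0006 -0.0006] per row [ 0.0001 -0.0006 -0.0006]
```

>>> play_rows(
  series=[
    [0, 0.0005, 0, 0.008, 0, 0.008, 0.05],
    [0, 0, 0, 0, 0, 0, 0.062],
    [0, 0, 0, 0, 0, 0, 0.07],
    [0, 0, 0, 0, 0, 0, 0.08],
    [0, -0.015, 0, 0, 0, 0, 0.08],
    [0, -0.03, 0, 0, 0, 0, 0.085],
    [0, -0.03, -0.01, 0, 0, 0, 0.085],
    [0, -0.03, -0.03, 0, 0, 0, 0.085],
    [0.005, -0.02, -0.04, 0, 0, 0, 0.085],
    [0.005, 0, -0.04, 0, 0, 0, 0.085],
  ],
)

```text
clock: 50.25
position: [521.0, -243.4, 156.5]
ee_rot: [-0.033, -0.704, 0.709, 0.025]
contact_force: [0.2, 1.4, 0.8]
gripper_width: 84.7
```

>>> play_rows(
  series=[
    [0.005, 0, -0.02, 0, 0, 0, 0.085],
    [0, 0, 0, 0, 0, 0, 0.085],
    [0, 0, 0, 0, 0, 0, 0.085],
    [0, 0, 0, 0, 0, 0, 0.085],
  ],
)

```text
clock: 50.65
position: [519.7, -219.7, 163.2]
ee_rot: [-0.035, -0.704, 0.709, 0.019]
contact_force: [0.7, 0.1, -0.4]
gripper_width: 85.1
```

Run:
```python
from h import *
shot('wrist','w21');pcheck('w21',27);plan([368,-307,120],JA+np.pi/2-np.pi)
im=np.load('pics/w21.npz')['color'];cv2.imwrite('pics/v15.png',cv2.resize(im[0:300,180:580],None,fx=2,fy=2,interpolation=2))
```

```text
end edge x at y=30: 99.9 slope -0.002 side edge y at x=50: 59.2 slope 0.009 n 44 87
t 50.7 P [ 519.7 -220.   163. ] yaw 3.0647 tilt [ 0.0228 -0.0081 -0.9997] F [-0.9 -0.5  0.2] w 84.9 j [-0.11  0.33 -0.26  0.01 -0.96  0.03]
n 4 turn total [-0.0063 -0.0005 -0.0234] per row [-0.0016 -0.0001 -0.0058] | shift now-frame [0.1456 0.0403 0.0982] final-frame [0.1446 0.043  0.0984] per row [0.0362 0.0108 0.0246]
```

View pics/v15.png

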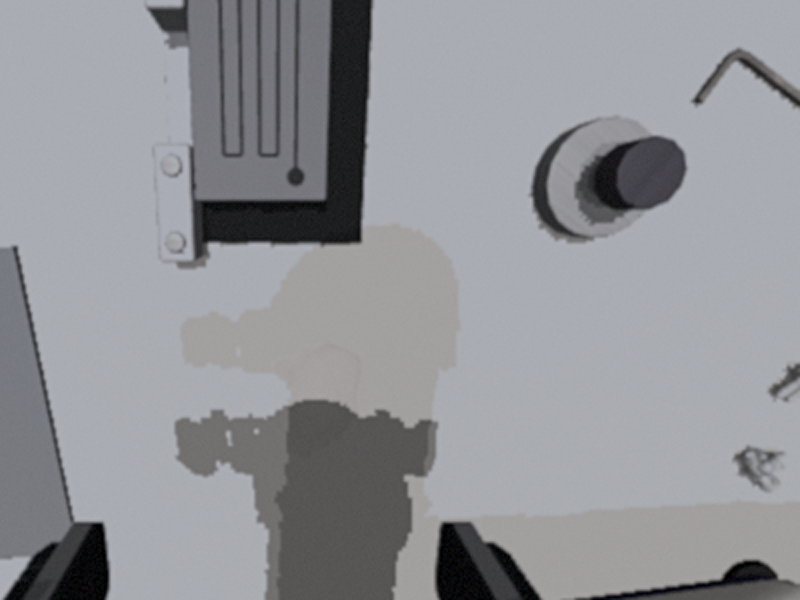

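The plates are stacked flush (end edge 99.9, side 59.2). The sheet's near edge runs from crop (205,242) to (360,242). The weight's knob top is at (650,172) and its foot top at about (605,177).

Run:
```python
from h import *
q=lambda u,v,z:px('w21',180+u/2,v/2,z)
print(jig(q(205,242,3)).round(1),jig(q(360,242,3)).round(1),'knob',q(650,172,56).round(1),'foot',q(605,177,20).round(1))
plan([366,-305,120],JA+np.pi/2-np.pi)
```

```text
[119.6   1. ] [119.6  79.1] knob [ 365.8 -307.1   56. ] foot [ 364.8 -307.3   20. ]
t 50.7 P [ 519.7 -220.   163. ] yaw 3.0647 tilt [ 0.0228 -0.0081 -0.9997] F [-0.9 -0.5  0.2] w 84.9 j [-0.11  0.33 -0.26  0.01 -0.96  0.03]
n 4 turn total [-0.0063 -0.0005 -0.0234] per row [-0.0016 -0.0001 -0.0058] | shift now-frame [0.1477 0.0402 0.0963] final-frame [0.1468 0.043  0.0965] per row [0.0367 0.0108 0.0241]
```

>>> play_rows(
  series=[
    [0.025, 0, 0.016, -0.006, 0, -0.012, 0.06],
    [0.033, 0.005, 0.022, 0, 0, -0.011, 0.06],
    [0.033, 0.01, 0.022, 0, 0, 0, 0.06],
    [0.028, 0.01, 0.019, 0, 0, 0, 0.06],
    [0.015, 0.01, 0.01, 0, 0, 0, 0.06],
    [0, 0.008, 0, 0, 0, 0, 0.06],
    [0, 0, 0, 0, 0, 0, 0.06],
    [0, 0, 0, 0, 0, 0, 0.06],
  ],
)

```text
clock: 51.5
position: [375.3, -307.3, 116.2]
ee_rot: [-0.03, -0.706, 0.707, 0.031]
contact_force: [0.8, -0.2, -0.3]
gripper_width: 59.7
```

Run:
```python
from h import *
plan([365.3,-307.2,28],JA+np.pi/2-np.pi)
shot('wrist','w22');im=np.load('pics/w22.npz')['color']
for z,r in((56,14),(20,26)):
    t=np.linspace(0,6.28,60);P=proj('w22',np.c_[365.3+r*np.cos(t),-307.2+r*np.sin(t),0*t+z]).astype(np.int32);cv2.polylines(im,[P],1,(0,0,255) if z>50 else (0,255,0),1);c=P.mean(0).astype(int)
a=np.maximum(c-110,0);cv2.imwrite('pics/v16.png',cv2.resize(im[a[1]:a[1]+220,a[0]:a[0]+220],None,fx=2.5,fy=2.5))
```

```text
t 51.5 P [ 375.3 -307.3  116.2] yaw 3.0557 tilt [-1.4e-03 -9.0e-04 -1.0e+00] F [ 0.8 -0.2 -0.3] w 59.7 j [-0.35  0.27 -0.49  0.   -0.81  0.26]
n 2 turn total [-0.001  -0.0094  0.0014] per row [-0.0005 -0.0047  0.0007] | shift now-frame [0.0098 0.0882 0.0007] final-frame [0.0099 0.0882 0.0007] per row [0.005  0.0441 0.0004]
```

View pics/v16.png

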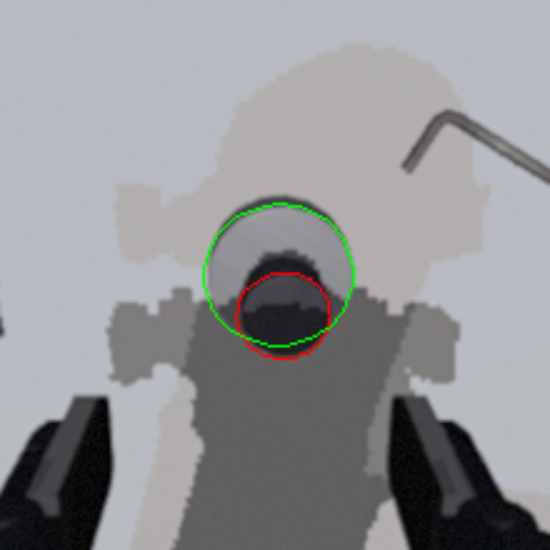

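The projected foot and knob circles lie on the weight, which puts it at (365,-307). That was the last picture to view; from here I check numerically.

>>> play_rows(
  series=[
    [0.006, 0.012, 0, 0, -0.009, 0.001, 0.06],
    [0.003, 0.02, 0, 0, 0, 0, 0.06],
    [0, 0.02, 0, 0, 0, 0, 0.06],
    [0, 0.01, 0, 0, 0, 0, 0.06],
    [0, 0, 0, 0, 0, 0, 0.06],
    [0, 0, 0, 0, 0, 0, 0.06],
  ],
)

```text
clock: 52.15
position: [374.6, -307.0, 55.6]
ee_rot: [-0.028, -0.705, 0.709, 0.021]
contact_force: [-0.1, 0.1, 0.4]
gripper_width: 59.8
```

Run:
```python
from h import *
plan([365.3,-307.2,28],JA+np.pi/2-np.pi)
```

```text
t 52.15 P [ 374.6 -307.    55.6] yaw 3.0727 tilt [ 0.0089 -0.0058 -0.9999] F [-0.1  0.1  0.4] w 59.8 j [-0.35  0.36 -0.56  0.   -0.64  0.28]
n 1 turn total [-0.0051  0.0075 -0.0093] per row [-0.0051  0.0075 -0.0093] | shift now-frame [0.0095 0.0275 0.0007] final-frame [0.0092 0.0276 0.0009] per row [0.0092 0.0276 0.0009]
```

>>> play_rows(
  series=[
    [0.008, 0.004, 0, -0.005, 0.007, -0.009, 0.06],
    [0.002, 0.008, 0, 0, 0, 0, 0.06],
    [0, 0.008, 0, 0, 0, 0, 0.06],
    [0, 0.004, 0, 0, 0, 0, 0.06],
    [0, 0, 0, 0, 0, 0, 0.06],
    [0, 0, 0, 0, 0, 0, 0.06],
  ],
)

```text
clock: 52.75
position: [365.5, -306.9, 31.6]
ee_rot: [-0.028, -0.706, 0.707, 0.026]
contact_force: [-0.4, 0.4, 0.2]
gripper_width: 59.8
```

Run:
```python
from h import *
plan([365.3,-307.2,28],JA+np.pi/2-np.pi)
```

```text
t 52.75 P [ 365.5 -306.9   31.6] yaw 3.0656 tilt [ 0.0037 -0.0015 -1.    ] F [-0.4  0.4  0.2] w 59.8 j [-0.36  0.39 -0.6   0.   -0.58  0.28]
n 1 turn total [-0.0012  0.0005 -0.0038] per row [-0.0012  0.0005 -0.0038] | shift now-frame [0.0002 0.0036 0.0004] final-frame [0.0002 0.0036 0.0004] per row [0.0002 0.0036 0.0004]
```

>>> play_rows(
  series=[
    [0, 0.002, 0, -0.001, 0, -0.004, 0.045],
    [0, 0, 0, 0, 0, 0, 0.035],
    [0, 0, 0, 0, 0, 0, 0.02],
    [0, 0, 0, 0, 0, 0, 0.02],
    [0, 0, 0, 0, 0, 0, 0.02],
    [0, 0, 0, 0, 0, 0, 0.02],
  ],
)

```text
clock: 53.35
position: [365.5, -306.9, 29.9]
ee_rot: [-0.027, -0.707, 0.707, 0.027]
contact_force: [0.3, 0.9, 0.3]
gripper_width: 26.5
```

>>> play_rows(
  series=[
    [0, -0.008, 0, 0, 0, 0, 0.02],
    [0, -0.02, 0, 0, 0, 0, 0.02],
    [0, -0.025, 0, 0, 0, 0, 0.02],
    [0, -0.02, 0, 0, 0, 0, 0.02],
    [0, 0, 0, 0, 0, 0, 0.02],
    [0, 0, 0, 0, 0, 0, 0.02],
  ],
)

```text
clock: 53.95
position: [362.6, -305.1, 103.7]
ee_rot: [0.025, 0.708, -0.705, -0.03]
contact_force: [0.2, -0.3, -3.6]
gripper_width: 26.4
```

Run:
```python
from h import *
plan([*unjig(50,34),110],JA+np.pi/2-np.pi)
```

```text
t 53.95 P [ 362.6 -305.1  103.7] yaw 3.0634 tilt [-0.0065  0.0043 -1.    ] F [ 0.2 -0.3 -3.6] w 26.4 j [-0.36  0.28 -0.52 -0.   -0.78  0.28]
n 4 turn total [ 0.0038 -0.0017  0.0069] per row [ 0.0009 -0.0004  0.0017] | shift now-frame [-0.1549 -0.0075  0.0422] final-frame [-0.1549 -0.0063  0.0425] per row [-0.0387 -0.0016  0.0106]
```

>>> play_rows(
  series=[
    [-0.018, 0, 0.005, 0.002, 0, 0.003, 0.02],
    [-0.028, 0, 0.008, 0.002, 0, 0.004, 0.02],
    [-0.03, 0, 0.008, 0, 0, 0, 0.02],
    [-0.03, 0, 0.008, 0, 0, 0, 0.02],
    [-0.025, 0, 0.007, 0, 0, 0, 0.02],
    [-0.012, 0, 0.003, 0, 0, 0, 0.02],
    [0, 0, 0, 0, 0, 0, 0.02],
    [0, 0, 0, 0, 0, 0, 0.02],
  ],
)

```text
clock: 54.75
position: [497.9, -352.4, 87.3]
ee_rot: [0.021, 0.711, -0.702, -0.037]
contact_force: [-0.6, -0.0, -3.5]
gripper_width: 26.0
```

Run:
```python
from h import *
plan([*unjig(50,30),65],JA+np.pi/2-np.pi)
shot('wrist','w23');pcheck('w23',27)
```

```text
t 54.75 P [ 497.9 -352.4   87.3] yaw 3.0595 tilt [-0.0231  0.013  -0.9997] F [-0.6 -0.  -3.5] w 26.0 j [-0.35  0.5  -0.19 -0.01 -0.9   0.27]
n 1 turn total [ 0.0111 -0.0057  0.024 ] per row [ 0.0111 -0.0057  0.024 ] | shift now-frame [-0.021   0.0218  0.0058] final-frame [-0.0204  0.0223  0.0057] per row [-0.0204  0.0223  0.0057]
end edge x at y=30: 78.3 slope 0.141 side edge y at x=50: 66.4 slope 0.03 n 36 48
```

>>> play_rows(
  series=[
    [-0.012, 0, 0.004, 0.006, -0.003, 0.012, 0.02],
    [-0.007, 0, 0.002, 0.005, -0.003, 0.012, 0.02],
    [0, 0.008, 0, 0, 0, 0, 0.02],
    [0, 0.008, 0, 0, 0, 0, 0.02],
    [0, 0, 0, 0, 0, 0, 0.02],
    [0, 0, 0, 0, 0, 0, 0.02],
  ],
)

```text
clock: 55.4
position: [514.6, -359.4, 69.0]
ee_rot: [0.027, 0.707, -0.706, -0.027]
contact_force: [0.7, 0.4, -3.3]
gripper_width: 26.3
```

Run:
```python
from h import *
print(jig(read_state()['position']).round(1));plan([*unjig(50,30),57],JA+np.pi/2-np.pi)
```

```text
[50.  33.2]
t 55.4 P [ 514.6 -359.4   69. ] yaw 3.065 tilt [-6.e-04  6.e-04 -1.e+00] F [ 0.7  0.4 -3.3] w 26.3 j [-0.35  0.54 -0.18 -0.   -0.85  0.28]
n 1 turn total [ 0.0005 -0.0001  0.0007] per row [ 0.0005 -0.0001  0.0007] | shift now-frame [-0.0032  0.012   0.    ] final-frame [-0.0032  0.012  -0.    ] per row [-0.0032  0.012  -0.    ]
```

>>> play_rows(
  series=[
    [-0.002, 0.004, 0, 0, 0, 0, 0.02],
    [-0.001, 0.003, 0, 0, 0, 0, 0.02],
    [0, 0.002, 0, 0, 0, 0, 0.02],
    [0, 0.001, 0, 0, 0, 0, 0.02],
    [0, 0, 0, 0, 0, 0, 0.02],
  ],
)

```text
clock: 55.9
position: [517.9, -359.7, 58.4]
ee_rot: [0.027, 0.707, -0.706, -0.027]
contact_force: [-0.5, 0.6, -3.2]
gripper_width: 26.1
```

Run:
```python
from h import *
print(jig(read_state()['position']).round(1));plan([*unjig(50,30),57],JA+np.pi/2-np.pi)
```

```text
[50.  29.9]
t 55.9 P [ 517.9 -359.7   58.4] yaw 3.0651 tilt [-3.e-04  4.e-04 -1.e+00] F [-0.5  0.6 -3.2] w 26.1 j [-0.35  0.56 -0.18 -0.   -0.83  0.27]
n 1 turn total [ 0.0004 -0.      0.0003] per row [ 0.0004 -0.      0.0003] | shift now-frame [ 0.0001  0.0014 -0.    ] final-frame [ 0.0001  0.0014 -0.    ] per row [ 0.0001  0.0014 -0.    ]
```

>>> play_rows(
  series=[
    [0, 0.001, 0, 0, 0, 0, 0.02],
    [0, 0.001, 0, 0, 0, 0, 0.02],
    [0, 0.001, 0, 0, 0, 0, 0.02],
  ],
)

```text
clock: 56.2
position: [518.0, -359.9, 56.9]
ee_rot: [-0.027, -0.706, 0.707, 0.027]
contact_force: [-1.9, 2.6, 4.2]
gripper_width: 26.2
```

The weight has touched down. Release and lift clear.

>>> play_rows(
  series=[
    [0, 0, 0, 0, 0, 0, 0.02],
    [0, 0, 0, 0, 0, 0, 0.032],
    [0, 0, 0, 0, 0, 0, 0.045],
    [0, 0, 0, 0, 0, 0, 0.06],
    [0, -0.01, 0, 0, 0, 0, 0.06],
    [0, -0.025, 0, 0, 0, 0, 0.06],
    [0, -0.03, 0, 0, 0, 0, 0.06],
    [0, -0.03, -0.01, 0, 0, 0, 0.06],
    [0.005, -0.02, -0.03, 0, 0, 0, 0.06],
    [0.005, 0, -0.04, 0, 0, 0, 0.06],
  ],
)

```text
clock: 57.2
position: [517.0, -282.8, 181.1]
ee_rot: [-0.032, -0.704, 0.709, 0.025]
contact_force: [0.8, 0.7, 0.2]
gripper_width: 60.2
```

>>> play_rows(
  series=[
    [0.005, 0, -0.04, 0, 0, 0, 0.06],
    [0, 0, -0.03, 0, 0, 0, 0.06],
    [0, 0, 0, 0, 0, 0, 0.06],
    [0, 0, 0, 0, 0, 0, 0.06],
    [0, 0, 0, 0, 0, 0, 0.06],
  ],
)

```text
clock: 57.7
position: [519.1, -207.8, 187.8]
ee_rot: [-0.034, -0.704, 0.709, 0.02]
contact_force: [-0.5, -0.1, 0.0]
gripper_width: 59.9
```

Run:
```python
from h import *
plan();shot('wrist','w24');shot('top','top4');fn='w24'
pcheck(fn,27)
im=np.load('pics/w24.npz')['color'];g=im.max(2)
c0=proj(fn,[*unjig(50,30),83]);f0=proj(fn,[*unjig(50,30),47]);print('exp knob',c0.round(),'foot',f0.round())
x,y=c0.astype(int);s=np.array(g);y0=max(y,0)
print('col',[int(v) for v in g[max(y0-45,0):y0+60:3,x]]);print('row',[int(v) for v in g[y0,x-60:x+60:4]])
c=cv2.HoughCircles(cv2.medianBlur(g,3),cv2.HOUGH_GRADIENT,1,20,param1=80,param2=18,minRadius=8,maxRadius=50)
for u,v,r in (c[0] if c is not None else []):
    if abs(u-x)<50 and abs(v-y)<60: print('circle',u,v,r,'as knob',jig(px(fn,u,v,83)).round(1),'as foot',jig(px(fn,u,v,47)).round(1))
# sheet near edge
for yj in(20,40,70):
    L=[(xj,int(g[tuple(proj(fn,[*unjig(xj,yj),3]).astype(int)[::-1])])) for xj in range(106,128,2)];print(yj,L)
```

```text
t 57.7 P [ 519.1 -207.8  187.8] yaw 3.0658 tilt [ 0.0204 -0.0082 -0.9998] F [-0.5 -0.1  0. ] w 59.9 j [-0.09  0.3  -0.24  0.01 -1.01  0.01]
n 1 turn total [-0.0066 -0.0001 -0.0209] per row [-0.0066 -0.0001 -0.0209] | shift now-frame [0. 0. 0.] final-frame [0. 0. 0.] per row [0. 0. 0.]
end edge x at y=30: 100.2 slope -0.017 side edge y at x=50: 57.9 slope 0.061 n 41 40
exp knob [305.  10.] foot [308.  23.]
col [89, 84, 87, 88, 87, 90, 94, 93, 95, 89, 45, 22, 62, 88, 101, 98, 141, 182, 177, 51, 65, 122, 129]
row [180, 180, 180, 180, 183, 119, 78, 79, 124, 161, 177, 85, 89, 90, 88, 88, 90, 90, 86, 83, 178, 181, 176, 123, 92, 32, 31, 33, 36, 167]
circle 314.5 21.5 36.0 as knob [57.7 36.7] as foot [48.8 35.8]
circle 293.5 21.5 42.7 as knob [57.6 21. ] as foot [48.7 17.9]
circle 312.5 44.5 10.5 as knob [72.9 35.2] as foot [66.2 34. ]
20 [(106, 31), (108, 30), (110, 33), (112, 31), (114, 34), (116, 27), (118, 30), (120, 128), (122, 181), (124, 180), (126, 180)]
40 [(106, 28), (108, 29), (110, 32), (112, 35), (114, 34), (116, 31), (118, 31), (120, 85), (122, 177), (124, 181), (126, 179)]
70 [(106, 33), (108, 34), (110, 28), (112, 30), (114, 33), (116, 37), (118, 30), (120, 91), (122, 178), (124, 181), (126, 179)]
```

Run:
```python
from h import *
g=np.load('pics/w24.npz')['color'].max(2).astype(np.float32)
S=lambda p:float(cv2.remap(g,*[np.float32([[k]]) for k in proj('w24',[*unjig(*p),27])],1)[0,0])
r=np.arange(52,66,.5);e=[r[np.argmin(np.diff([S((x,y)) for y in r]))] for x in(84,88,92,96)];print('side y',e)
r2=np.arange(92,108,.5);f=[r2[np.argmin(np.diff([S((x,y)) for x in r2]))] for y in(6,15,30,45,54)];print('end x',f)
s=read_state();print('F',np.round(s['contact_force'],1),s['clock'])
a,b=[np.load(f'pics/{n}.npz')['color'][140:170,180:225] for n in('top1','top4')];print('vial area diff',cv2.absdiff(a,b).mean().round(1))
if all(57.5<=v<=61.5 for v in e) and all(98<=v<=102 for v in f): print('handing in',job_done())
```

```text
side y [np.float64(59.0), np.float64(59.0), np.float64(59.0), np.float64(59.0)]
end x [np.float64(99.5), np.float64(99.5), np.float64(99.5), np.float64(99.5), np.float64(100.0)]
F [ 0.7 -0.2 -0.1] 57.8
vial area diff 4.2
the job is handed in; nothing more can be done
handing in None
```

The job is handed in, at about 58 s on the robot's clock, with every measured position inside the limits. I slid the sheet into the corner without lifting it, stacked all three plates on it, and stood the weight in the middle.

**Along the way:** on the first slide the sheet caught the end of the long fence and turned. I backed it off, used the long fence to square it, and then pushed it home along both fences.

**Last checks** (jig frame, from the wrist camera):

| Item | Measured | Target |
|---|---|---|
| Sheet, end edge | about x = 119.7 mm | 120 mm |
| Sheet, side edge (before the weight went on) | about y = 79 mm | 80 mm |
| Top plate, end edge | 99.5–100 mm | 100 mm |
| Top plate, side edge | 59.0 mm | 60 mm |
| Weight | about (50, 30) mm, within about 2 mm | (50, 30) mm |

- **Lower plates:** the top plate hides these at the end. Each measured flush right after placing, with end edges at 100.1 mm and side edges at 59.3 mm.
- **Failed or unclear checks:** after the weight went on, my usual edge fit gave a skewed side edge, with a slope of 0.061. The weight was covering part of that edge. A direct scan of the uncovered part gave a straight 59.0 mm, and I relied on that. The circle detector's result for the weight was also unusable, so the weight's position comes from brightness profiles.
- **Vials:** I had no picture views left, so I only compared the first and last top images. The vial area was almost unchanged, with a mean difference of 4 grey levels out of 255.
- **Robot:** it stood well clear at the end, and the tool force read under 1 N.

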